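Hang the lipped parts bin on the slatted panel and slide it home

TASK

Pick up the small black parts bin that has the steel hanging lip, tilt its front up to work the lip into the upper groove of the slatted panel to the right of the aluminium stop, and swing its front down until, lightly pressed down, it bears fully seated on the groove with its back flat on the panel. Then, still holding it, slide it left along the groove until it presses snugly but gently against the stop's rubber buffer, and let go of it there; do not force anything and leave the other things where they are.

Things in the scene. Friction and masses are not known exactly. Their poses are not given: they have to be found in the camera images.
- bin: Bin to hang: black, 110 (x) x 60 (y) x 50 mm; sides 50 high, 3 thick; front wall 30, rear wall 60 high. The only loose bin with a steel hanging lip at its rear. Origin: centre of the underside; +x to the rear (lip), z up. 0.17 to 0.4 kg, fittings inside fixed. Stands flat, lip away from the robot (yaw within 0.3 rad); hold it across the sides (60 mm). It may have swapped places with the two plain bins.
- bin_hang (a point): Point on the bin: middle of its rear face (x = +55 mm) at the underside of the lip's level plate, 56 mm above the bin's underside. The plate (4 mm thick, 44 mm wide in y, heights 56 to 60 mm) runs back from the rear face to the tongue. Axes as the bin. Seated, this point lies on the front edge of the groove's lower lip (point groove's line), at most 3 mm out of the face.
- bin_lip (a point): Point on the bin: top middle of the lip's upright tongue (x = +64.5 mm, 83 mm above the underside). The tongue is 4 mm thick, 44 mm wide, stands from 56 to 83 mm above the underside; its front face is 7.5 mm behind the bin's rear face.
- bin_foot (a point): Point on the bin: lower edge of its rear face, middle (x = +55 mm, z = 0). Seated, it touches the panel's face, 49 mm above the table. The fit is rigid: pressing the bin down or in with 2 to 8 N is enough, more wedges it and makes it drag when slid.
- panel: Grey slatted panel, fixed, upright, 440 mm wide (y), 160 high, 27 thick. Origin: bottom middle of its front face (plane x = 0), which looks along -x, towards the robot; x points into the panel, y along the grooves (left seen from the robot), z up. Upper groove (to use): mouth 105 to 127 mm above the table. The lower one, 20 to 42 mm, is not used.
- groove (a point): Middle of the front edge of the upper groove's lower lip: on the front face, 105 mm high; axes as the panel. Lips above and below the 22 mm mouth are 5 mm thick; the cavity behind is 5 to 21 mm deep, 91 to 144 mm high. The 27 mm tongue does not go in level: raise the bin's front about 40 degrees, put the tongue in tip first, moving in and up, then bring the front down while going in.
- stop: Aluminium stop block on the panel's face, fixed: 24 mm wide (y), 44 high, 22 out. Origin: middle of its rear face, on the panel's face, 85 mm high; axes as the panel. From its right side (-y) a rigid screw buffer, rubber head 15 mm across centred 11 mm out of the face, 85 mm high, sticks out 7 to 14 mm: set anew each time, not measured, to be found by sliding the bin gently (3 to 15 N) against it.
- hung: A like bin already hanging on the right part of the panel, fixed; centre 150 mm right of the panel's middle (-y). Origin: centre of its underside.
- plain_a: Black bin of the same size (110 x 60 x 50 mm) with no lip, standing on the table, loose; to be left alone. Origin: centre of the underside.
- plain_b: As plain_a.
- elbow: Orange conduit elbow, 20 mm pipe, about 100 mm, lying loose; leave alone.
- jbox: Open square steel junction box 100 x 100 x 45 mm, loose; leave alone.
- coupler: Steel conduit coupler, 36 mm across, 45 mm high, standing loose; leave alone.
- driver: Screwdriver lying loose; leave alone.
- locknut: Steel ring nut, 44 mm across, 8 mm high, loose; leave alone.

How it is judged (in metres and radians):
On the way, in this order (a step that is already met when the one before it is completed fails the run):
1. the tongue is in the upper groove, its tip behind the upper lip, with the bin's front raised by more than 15 degrees (x of bin_lip in the frame of groove above 0.006 m and z of bin_lip in the frame of groove between 0.012 and 0.039 m and angle between bin's own z axis and vertical above 0.26 rad), for 0.05 s.
2. the bin is seated and bears on the groove with more than 2 N, back to the panel, while the fingers still hold it, not yet against the buffer (z of bin_hang in the frame of groove between -0.003 and 0.003 m and x of bin_hang in the frame of groove between -0.005 and 0.002 m and x of bin_foot in the frame of groove above -0.006 m and z of bin_lip in the frame of groove above 0.023 m and x of bin_lip in the frame of groove above 0.005 m and angle between the y axis of bin and the y axis of panel, either way round below 0.06 rad and angle between bin's own z axis and vertical below 0.1 rad and contact force between the fingers and bin above 1 N and contact force between bin and panel above 2 N and contact force between bin and stop below 0.5 N), for 0.1 s.
3. seated and held, the bin is pressed against the buffer with more than 1.5 N (z of bin_hang in the frame of groove between -0.003 and 0.003 m and x of bin_hang in the frame of groove between -0.005 and 0.002 m and x of bin_foot in the frame of groove above -0.006 m and z of bin_lip in the frame of groove above 0.023 m and x of bin_lip in the frame of groove above 0.005 m and angle between the y axis of bin and the y axis of panel, either way round below 0.06 rad and angle between bin's own z axis and vertical below 0.1 rad and contact force between the fingers and bin above 1 N and contact force between bin and stop above 1.5 N), for 0.1 s.
At the end, for the whole second after the job is handed in: The bin hangs in the upper groove: lip plate on the lower lip within 3 mm, tongue behind the upper lip, foot at most 6 mm off the panel, upright within 0.1 rad, square within 0.06 rad; its left side at most 16 mm from the stop block; released and at rest (z of bin_hang in the frame of groove between -0.003 and 0.003 m and x of bin_hang in the frame of groove between -0.005 and 0.002 m and x of bin_foot in the frame of groove above -0.006 m and z of bin_lip in the frame of groove above 0.023 m and x of bin_lip in the frame of groove above 0.005 m and angle between the y axis of bin and the y axis of panel, either way round below 0.06 rad and angle between bin's own z axis and vertical below 0.1 rad and y of bin_hang in the frame of stop above -0.058 m and linear speed of bin below 0.01 m/s and angular speed of bin below 0.05 rad/s and contact force between the fingers and bin below 0.1 N); the robot touches nothing.
It fails at once if the bin is forced against the panel (its contact forces added up) with more than 40 N (contact force between bin and panel above 40 N).
It fails at once if the bin is forced against the stop or its buffer with more than 30 N (contact force between bin and stop above 30 N).
It fails at once if the gripper or arm leans on the panel or stop with more than 20 N (contact force between any of the arm, the fingers and panel above 20 N or contact force between any of the arm, the fingers and stop above 20 N or contact force between any of the arm, the fingers and hung above 20 N).
It fails at once if another thing on the table is shifted by more than 20 mm (distance of any of plain_a, plain_b, elbow, jbox, coupler, driver, locknut from where it was at the start of the episode above 0.02 m).
It also fails if it takes over 72 s, if anything falls off the work surface, if the arm or the gripper's body presses on something with over 40 N, if the wrist force passes 120 N, or if a joint passes its speed limit or range.

ROBOT

A 6-joint arm with a two-finger parallel gripper is mounted at the origin on the work surface. World frame = base frame: x ahead of the robot, y to its left, z up, the work surface at z = 0. Lengths are in mm, angles in rad, forces in N, time in s.
With the tool pointing down it reaches from about 300 to 775 mm from the base axis. Payload 14.6 kg.
Tool frame: the origin (TCP) lies at the very end of the fingers, on their centre line; the grasp point (between the pads) lies hold_point_z behind it (hold_point_z is the distance from the TCP to the grasp point, in mm); z points along the fingers, y is the direction in which the jaws open and shut (so a half turn about z gives the same grasp; the last joint's range is limited). The gripper opens to 94 mm and grips with 3 to 60 N. Pads are 16 mm wide; open, the fingers measure 119 mm over their backs; the gripper's body (75 mm by 177 mm) begins 78 mm behind the grasp point.
Start: joints at [1.044, 0.3, 1.521, -0, 1.321, -0.067], TCP at [244.069, 492.869, 205.446] pointing down, gripper open.
Joint ranges: [-3.03, 3.03], [-0.79, 2.21], [0.23, 2.52], [-1.04, 4.18], [0, 3.07], [-2.55, 2.55]. Speed limits (rad/s): [2.22, 2.22, 2.57, 3.14, 3.14, 3.14].

INTERFACE

Orientations are given as a rotation vector (axis times angle).
In Python, from cell import * gives the robot as it stands. The module is installed in compiled form; this text tells all that it offers.
- The arm moves only by the tool arm_command, never from a script. Its argument "moves" is a list of rows, each a list of 5 numbers: the gripper's target within -1 to 1 (fully open at 1, half-way at 0, shut at -1), then the shift along the world's x, y, z in cm, then the turn about the world's z in rad. A call has exactly 8 rows; each row shifts and turns the commanded pose from where the row before left it; what a row does not reach is not made up. A row lasts 1/12 s, in which the tool goes at most 41.7 mm and 7.16 degrees, less where a joint would pass 70% of its speed; a pose out of reach is approached as far as the arm can. A call with a gripper value outside its range is refused whole. The fingers move at their own pace and stop on an object; "grip_force" is the grip in N (left out, the last holds). Time passes only in rows, so rows that do not move let the fingers close, or fill a call up. It gives the time, the measured TCP pose, the force and the opening at its end, in the units of the state.
- sense(): the state, without advancing time (a new reading comes with each control period).
- camera(name): name is "side" or "top"; returns a dict with "color" (400x640x3 uint8, red, green, blue), "camera_matrix" (3x3 intrinsics, pixels), "origin" and "attitude" of the camera in the world. Camera axes: x right, y down, z forward; pixel columns grow to the right and rows downward; lengths in mm; the calibration is good to about 2 mm. A picture is of the moment at which its call begins. There is no depth.
- finish_job(): hands the job in, once; it reports no verdict.
The state is a dict: "time_s": time; "joint_positions": joint angles; "dq": joint speeds; "tau": joint torques, N m; "tcp_pos": TCP position; "tcp_rot": TCP orientation; "wrist_force": force on the tool from outside, world axes, zero at the start; "ft_torque": the same for the moment, N m; "gripper_width": finger opening in mm.
Only numpy, scipy, OpenCV 4.12 (cv2) and the standard library are available. Lean on these libraries where they do the work, as an engineer would, in place of code of your own. Each camera call takes 0.05 s, during which the arm holds its last target.

## Working session

There is one attempt and no reset: what is moved stays moved. The work goes in short steps, Python scripts to look and compute and a tool call to move; the robot and the scene stay as the last step left them, time stands still between calls to the robot, and variables do not carry over. Pictures are saved under pics/ and viewed, and the job is handed in when it is done.

Besides the shell and the picture viewer there is one more tool, called by a JSON object that holds its "api" and its "payload", one argument or row to a line. arm_command: Moves the arm, as the interface text tells. Its arguments: {"type":"object","properties":{"moves":{"type":"array","items":{"type":"array","items":{"type":"number"}}},"grip_force":{"type":"number"}},"required":["moves"]}

```bash
mkdir -p pics; cat > h.py <<'E'
import numpy as np, cv2
from cell import *
def snap(name,fn,crop=None,scale=1):
    c=camera(name); im=c["color"][:,:,::-1]
    if crop: x0,y0,x1,y1=crop; im=im[y0:y1,x0:x1]
    if scale!=1: im=cv2.resize(im,None,fx=scale,fy=scale,interpolation=cv2.INTER_CUBIC)
    cv2.imwrite("pics/"+fn,im); return c
def R(c):
    a=np.array(c["attitude"],float)
    return cv2.Rodrigues(a)[0] if a.size==3 else a.reshape(3,3)
def onplane(c,u,v,axis,val):
    K=np.array(c["camera_matrix"]);o=np.array(c["origin"])
    d=R(c)@np.linalg.inv(K)@np.array([u,v,1.])
    return o+d*(val-o[axis])/d[axis]
def proj(c,p):
    K=np.array(c["camera_matrix"]);q=K@(R(c).T@(np.array(p)-np.array(c["origin"])));return q[:2]/q[2]
E
python3 - <<'E'
from h import *
for n in("side","top"):
    c=snap(n,n+"0.png"); print(n,c["camera_matrix"],c["origin"],c["attitude"])
print(sense())
try: print(hold_point_z)
except Exception as e: print(e)
E
```

```text
side [[485.40240251   0.         323.49334543]
 [  0.         485.40240251 197.74939914]
 [  0.           0.           1.        ]] [  59.5841158  -827.34044729  914.12116165] [-2.21408262  0.58704698 -0.28312299]
top [[412.12255553   0.         320.22096842]
 [  0.         412.12255553 199.39108707]
 [  0.           0.           1.        ]] [ 301.59754422  -11.39117418 1249.8953852 ] [-2.1411065   2.10030108 -0.19286908]
{'time_s': 0.1, 'joint_positions': array([ 1.04438788e+00,  3.00370116e-01,  1.52150543e+00,  6.98047046e-06,
        1.32068468e+00, -6.66283727e-02]), 'dq': array([ 5.56408658e-05, -1.09344271e-03, -2.34051955e-03,  2.54905417e-05,
        2.15544102e-03,  2.37507531e-04]), 'tau': array([ 1.55575359e-03, -5.32641399e+01, -3.53286195e+01,  7.09296344e-02,
        2.35026958e-02, -3.26319264e-05]), 'tcp_pos': array([243.96450616, 492.67977644, 204.97371994]), 'tcp_rot': array([-7.15812824e-01, -3.05865941e+00,  1.45030347e-03]), 'wrist_force': array([ 0.09014381,  0.10145618, -0.12773964]), 'ft_torque': array([-0.07868633, -0.01787182, -0.00223054]), 'gripper_width': 93.66548965920164}
18.8
```

```bash
ls .
```

```text
h.py
pics
```

View pics/side0.png

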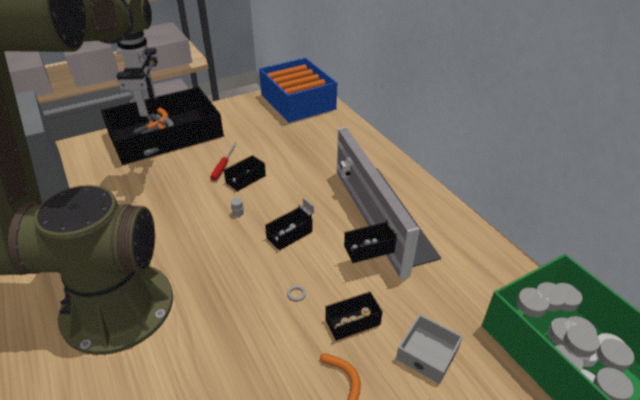

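View pics/top0.png

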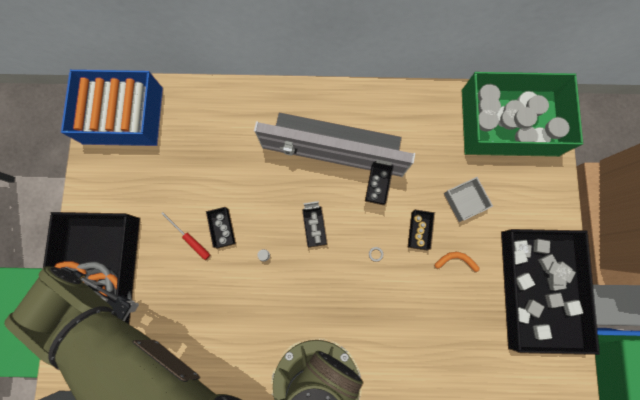

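```bash
python3 - <<'E'
from h import *
snap("top","t1.png",(245,105,425,260),4.4)
snap("side","s1.png",(250,120,430,260),4.4)
snap("top","t2.png",(290,195,345,255),10)
E
```

```text
(no output)
```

View pics/t1.png

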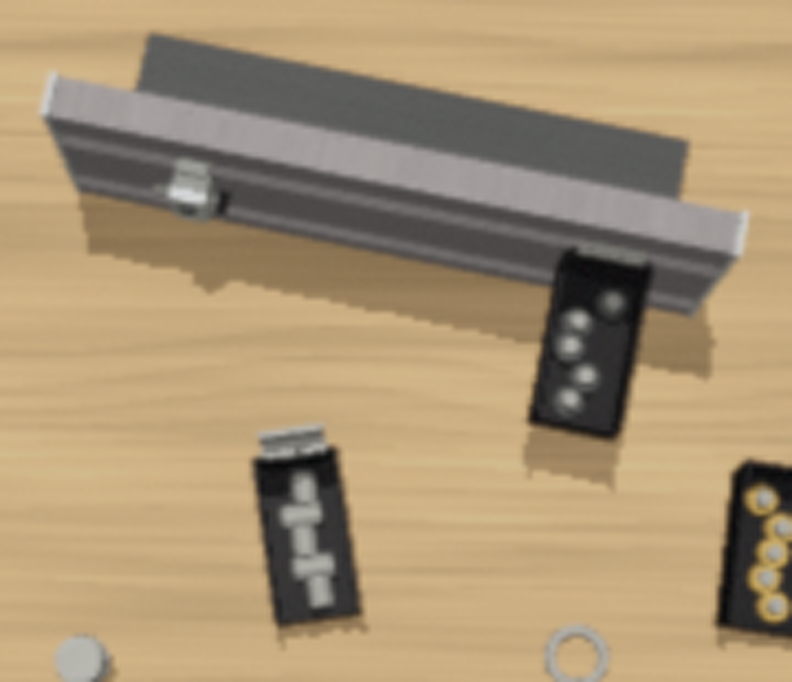

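View pics/s1.png

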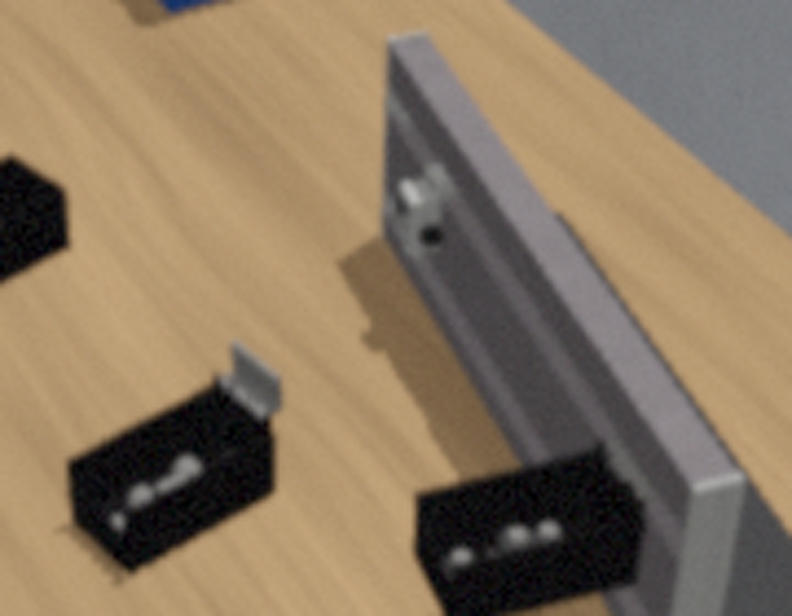

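View pics/t2.png

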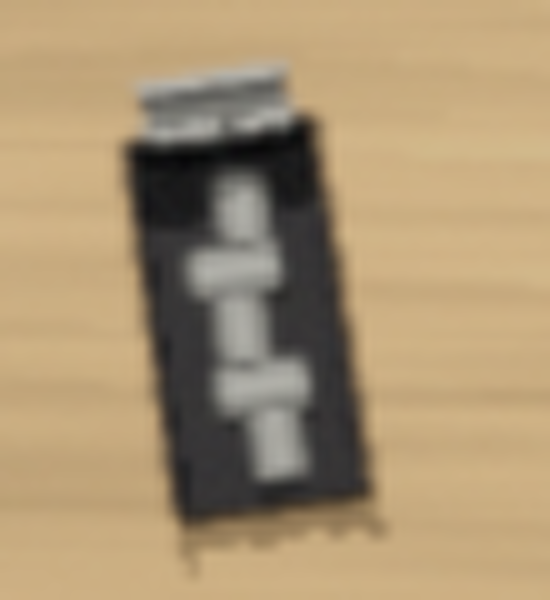

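```bash
python3 - <<'E'
from h import *
c=camera("top")
t1=lambda x,y:(245+x/4.4,105+y/4.4)
t2=lambda x,y:(290+x/10,195+y/10)
for p,z in (((45,118),160),((735,254),160),((82,190),0),((692,312),0)):
    print(z,onplane(c,*t1(*p),2,z).round(1))
for p,z in (((130,145),60),((318,120),60),((372,495),50),((185,520),50),((137,92),83),((285,66),83)):
    print(z,onplane(c,*t2(*p),2,z).round(1))
s=camera("side")
s1=lambda x,y:(250+x/4.4,120+y/4.4)
for p,z in (((388,40),160),((690,487),160),((385,235),0)):
    print('s',z,onplane(s,*s1(*p),2,z).round(1))
E
```

```text
160 [695.5 181.2 160. ]
160 [ 614.5 -252.3  160. ]
0 [699.4 180.2   0. ]
0 [ 617.3 -256.3    0. ]
60 [495.6  47.4  60. ]
60 [504.1  -7.5  60. ]
50 [395.7 -25.2  50. ]
50 [387.4  28.9  50. ]
83 [507.3  44.6  83. ]
83 [515.8   2.2  83. ]
s 160 [697.9 183.9 160. ]
s 160 [ 613.6 -249.7  160. ]
s 0 [699.4 181.9  -0. ]
```

```bash
cat >> h.py <<'E'
def binT(x,y,z,yaw,pitch=0):
    # pitch>0: front raised (nose up). x rear axis dips
    cz,sz=np.cos(yaw),np.sin(yaw);cp,sp=np.cos(pitch),np.sin(pitch)
    M=np.array([[cz,-sz,0],[sz,cz,0],[0,0,1]])@np.array([[cp,0,sp],[0,1,0],[-sp,0,cp]])
    T=np.eye(4);T[:3,:3]=M;T[:3,3]=(x,y,z);return T
SEG=[]
def box(x0,x1,y0,y1,z0,z1):
    P=[(x,y,z) for x in(x0,x1) for y in(y0,y1) for z in(z0,z1)]
    return [(P[i],P[j]) for i in range(8) for j in range(i) if sum(a!=b for a,b in zip(P[i],P[j]))==1]
BIN=box(-55,55,-30,30,0,50)+box(62.5,66.5,-22,22,56,83)
PAN=box(0,27,-220,220,0,160)+box(0,0.01,-220,220,105,127)
PT=binT(656.3,-35.5,0,-0.1868)
def overlay(c,fn,items,crop,scale):
    x0,y0,x1,y1=crop
    im=cv2.resize(c["color"][y0:y1,x0:x1,::-1],None,fx=scale,fy=scale,interpolation=cv2.INTER_CUBIC)
    for T,S,col in items:
        for a,b in S:
            q=[proj(c,(T@np.array([*p,1.]))[:3]) for p in(a,b)]
            q=[tuple(int(round(v)) for v in ((p+.5-(x0,y0))*scale-.5)) for p in q]
            cv2.line(im,q[0],q[1],col,1,cv2.LINE_AA)
    cv2.imwrite("pics/"+fn,im)
E
python3 - <<'E'
from h import *
B=binT(446.5,11.5,0,0.17)
I=[(B,BIN,(0,255,0)),(PT,PAN,(0,0,255))]
overlay(camera("top"),"o1.png",I,(245,115,425,255),4.4)
overlay(camera("side"),"o2.png",I,(255,120,430,270),4.4)
E
```

```text
(no output)
```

View pics/o1.png

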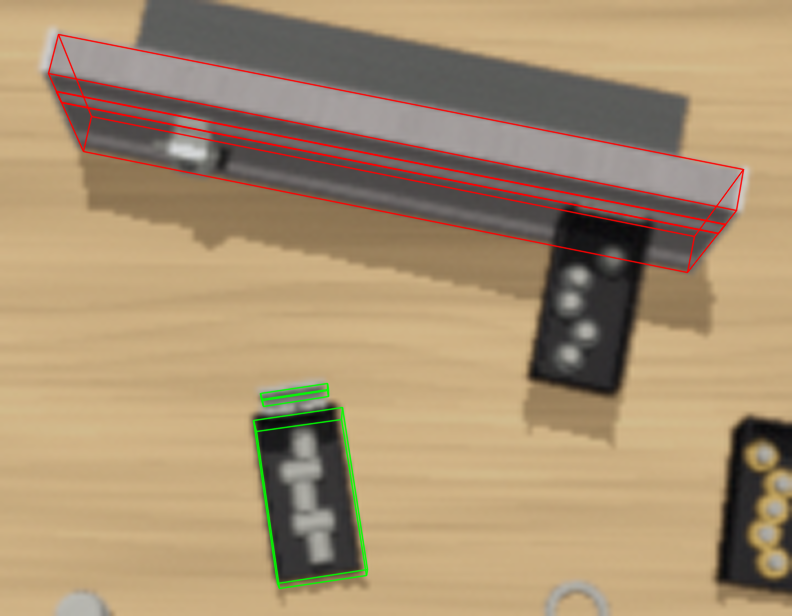

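View pics/o2.png

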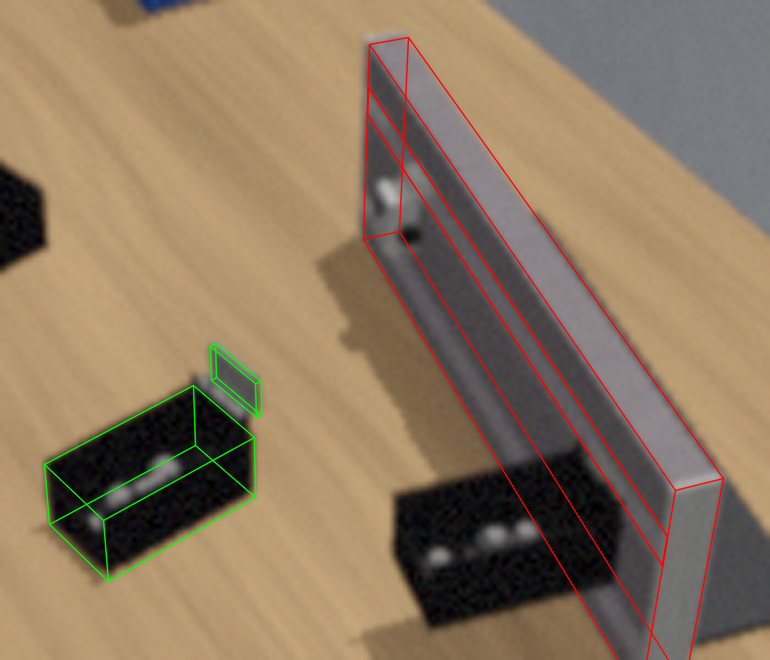

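{"api": "arm_command", "payload": {
  "moves": [
    [1, 1, -3.05, 0, 0.079],
    [1, 1, -3.05, 0, 0.079],
    [1, 1, -3.05, 0, 0.079],
    [1, 1, -3.05, 0, 0.079],
    [1, 1, -3.05, 0, 0.079],
    [1, 1, -3.05, 0, 0.079],
    [1, 1, -3.05, 0, 0.079],
    [1, 1, -3.05, 0, 0.079]
  ],
  "grip_force": 5
}}

```text
time_s: 1.12
tcp_pos: [324.2, 247.4, 205.6]
tcp_rot: [-0.277, 3.129, 0.0]
wrist_force: [0.4, 0.9, -1.2]
gripper_width: 93.8
```

{"api": "arm_command", "payload": {
  "moves": [
    [1, 1, -3.05, -1, 0],
    [1, 1, -3.05, -1, 0],
    [1, 1, -3.05, -1, 0],
    [1, 1, -3.05, -1, 0],
    [1, 1, -3.05, -1, 0],
    [1, 1, -3.05, -1, 0],
    [1, 1, -3.05, -1, 0],
    [1, 1, -3.05, -1, 0]
  ]
}}

```text
time_s: 1.78
tcp_pos: [404.3, 3.2, 125.2]
tcp_rot: [-0.27, 3.129, -0.0]
wrist_force: [-0.2, -0.1, 0.7]
gripper_width: 94.0
```

```bash
cat > tool.py <<'E'
from h import *
def st():
    s=sense();M=cv2.Rodrigues(np.array(s["tcp_rot"]))[0]
    print("t",round(s["time_s"],2),"tcp",s["tcp_pos"].round(1),"yhead",round(np.arctan2(M[1,1],M[0,1]),4),"tilt",M[:,2].round(3),"F",s["wrist_force"].round(2),"T",s["ft_torque"].round(2),"w",round(s["gripper_width"],1));return s
E
python3 -c "from tool import *;st();print(sense()['joint_positions'].round(2))"
```

```text
t 1.78 tcp [404.3   3.2 125.2] yhead 1.7429 tilt [ 0.001 -0.    -1.   ] F [-0.17 -0.05  0.72] T [ 0.09  0.01 -0.  ] w 94.0
[-0.08  0.07  2.    0.    1.07 -1.83]
```

{"api": "arm_command", "payload": {
  "moves": [
    [1, 0.07, 0.17, -3, 0],
    [1, 0, 0, -3, 0],
    [1, 0, 0, -3, 0],
    [1, 0, 0, -2.5, 0],
    [1, 0, 0, 0, 0],
    [-0.1, 0, 0, 0, 0],
    [-0.4, 0, 0, 0, 0],
    [-1, 0, 0, 0, 0]
  ],
  "grip_force": 4
}}

```text
time_s: 2.45
tcp_pos: [405.8, 6.6, 12.0]
tcp_rot: [-0.27, 3.127, -0.001]
wrist_force: [1.2, -0.1, -0.0]
gripper_width: 77.1
```

```bash
python3 - <<'E'
from tool import *
st()
snap("top","t3.png",(280,185,360,260),8)
snap("side","s3.png",(240,160,340,260),6)
E
```

```text
t 2.45 tcp [405.8   6.6  12. ] yhead 1.7432 tilt [ 0.003 -0.    -1.   ] F [ 1.23 -0.1  -0.05] T [ 0.03 -0.05  0.02] w 77.1
```

View pics/s3.png

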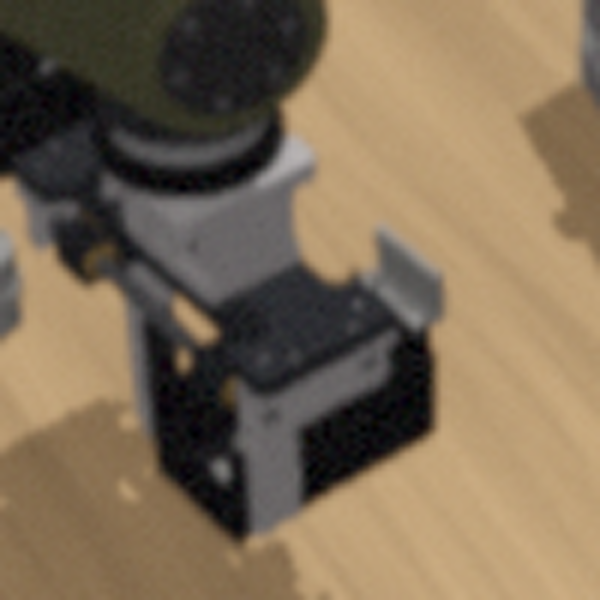

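View pics/t3.png

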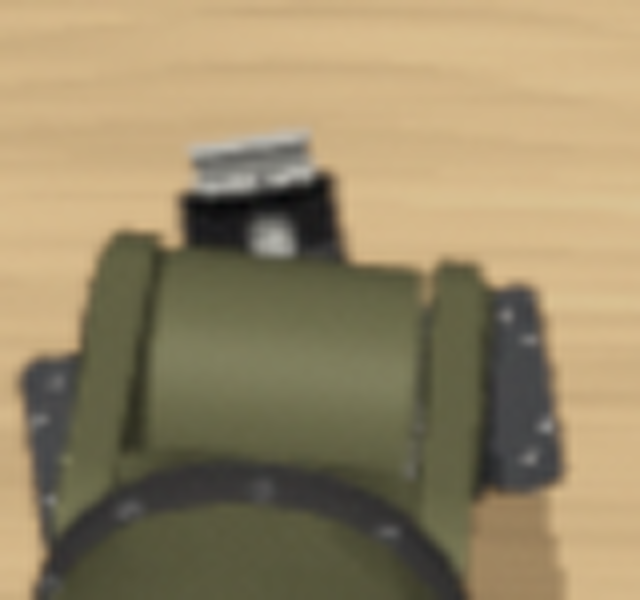

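{"api": "arm_command", "payload": {
  "moves": [
    [-1, 0, 0, 0, 0],
    [-1, 0, 0, 0, 0],
    [-1, 0, 0, 0, 0],
    [-1, 0, 0, 0, 0],
    [-1, 0, 0, 0, 0],
    [-1, 0, 0, 0, 0],
    [-1, 0, 0, 0, 0],
    [-1, 0, 0, 0, 0]
  ]
}}

```text
time_s: 3.22
tcp_pos: [405.2, 6.6, 11.0]
tcp_rot: [-0.27, 3.129, -0.0]
wrist_force: [-0.1, 0.3, 6.5]
gripper_width: 59.9
```

```bash
python3 - <<'E'
from tool import *
st()
E
cat > plan.py <<'E'
import numpy as np
# 2D: panel frame x,z(rel. to groove edge 105). bin pose: origin (x,z), theta front-up
from numpy import cos,sin
def seg(a,b,n): 
    t=np.linspace(0,1,n)[:,None];return np.array(a)*(1-t)+np.array(b)*t
BP=np.vstack([seg((55,0),(55,56),40),seg((55,56),(62.5,56),12),seg((62.5,56),(66.5,56),8),seg((66.5,56),(66.5,83),30),seg((66.5,83),(62.5,83),8),seg((62.5,83),(62.5,60),26),seg((62.5,60),(55,60),12),seg((55,60),(50,60),6)])
rects=[(0,5,-63,0),(0,27,-105,-63),(5,27,-40,-14),(0,5,22,55),(5,27,39,55),(21,27,-20,40)]
def pts(x,z,th): # position of hang point at (x,z)
    p=BP-np.array([55,56.]); return np.c_[cos(th)*p[:,0]+sin(th)*p[:,1]+x,-sin(th)*p[:,0]+cos(th)*p[:,1]+z]
def clear(x,z,th):
    P=pts(x,z,th);m=1e9
    for a,b,c,d in rects:
        dx=np.maximum(np.maximum(a-P[:,0],P[:,0]-b),0)
        dz=np.maximum(np.maximum(c-P[:,1],P[:,1]-d),0)
        ins=(P[:,0]>a)&(P[:,0]<b)&(P[:,1]>c)&(P[:,1]<d)
        e=np.minimum(np.minimum(P[:,0]-a,b-P[:,0]),np.minimum(P[:,1]-c,d-P[:,1]))
        dd=np.where(ins,-e,np.hypot(dx,dz));m=min(m,dd.min())
    return m
def tip(x,z,th):
    return x+cos(th)*9.5+sin(th)*27, z-sin(th)*9.5+cos(th)*27
E
python3 - <<'E'
from plan import *
for deg in (45,40,35,30,25,20,15,10,5,0):
    th=np.radians(deg);best=[]
    for x in np.arange(-45,4,1.):
        col=[(clear(x,z,th),z) for z in np.arange(-14,22,1.)]
        c,z=max(col);best.append((x,z,round(c,1)))
    print(deg,[(int(x),int(z),float(c),round(float(tip(x,z,th)[0]),0)) for x,z,c in best if c>0.2 and tip(x,z,th)[0]>-3])
E
```

```text
t 3.22 tcp [405.2   6.6  11. ] yhead 1.7431 tilt [ 0.001 -0.    -1.   ] F [-0.08  0.28  6.54] T [0.26 0.07 0.02] w 59.9
45 [(-28, 0, 8.3, -2.0), (-27, 1, 7.7, -1.0), (-26, 1, 7.4, -0.0), (-25, 1, 6.9, 1.0), (-24, 2, 6.2, 2.0), (-23, 2, 6.2, 3.0), (-22, 2, 5.5, 4.0), (-21, 3, 5.2, 5.0), (-20, 3, 4.8, 6.0), (-19, 4, 4.2, 7.0), (-18, 4, 4.1, 8.0), (-17, 5, 4.0, 9.0), (-16, 6, 4.0, 10.0), (-15, 7, 4.0, 11.0), (-14, 8, 4.0, 12.0), (-13, 9, 4.0, 13.0), (-12, 10, 4.0, 14.0), (-11, 11, 4.0, 15.0), (-10, 12, 3.8, 16.0), (-9, 14, 2.8, 17.0), (-8, 17, 1.8, 18.0), (-7, 19, 0.8, 19.0)]
40 [(-27, -1, 8.1, -2.0), (-26, -1, 7.7, -1.0), (-25, -1, 7.0, -0.0), (-24, -1, 6.3, 1.0), (-23, 0, 6.1, 2.0), (-22, 0, 5.4, 3.0), (-21, 1, 5.1, 4.0), (-20, 1, 4.5, 5.0), (-19, 2, 4.1, 6.0), (-18, 2, 3.6, 7.0), (-17, 3, 3.3, 8.0), (-16, 4, 3.0, 9.0), (-15, 5, 3.1, 10.0), (-14, 6, 3.1, 11.0), (-13, 7, 3.0, 12.0), (-12, 9, 2.9, 13.0), (-11, 10, 3.0, 14.0), (-10, 11, 3.1, 15.0), (-9, 11, 3.6, 16.0), (-8, 13, 2.8, 17.0), (-7, 16, 1.8, 18.0), (-6, 19, 0.8, 19.0)]
35 [(-26, -3, 8.1, -3.0), (-25, -3, 7.3, -2.0), (-24, -2,
[... 1841 characters left out ...]
13, -3, 0.4, 3.0), (-7, 4, 0.6, 9.0), (-6, 5, 1.3, 10.0), (-5, 5, 2.2, 11.0), (-4, 6, 2.9, 12.0), (-3, 6, 3.7, 13.0), (-2, 9, 4.1, 14.0), (-1, 11, 3.8, 15.0), (0, 11, 2.9, 16.0), (1, 12, 1.9, 17.0), (2, 13, 0.9, 18.0)]
10 [(-17, -7, 4.0, -3.0), (-16, -6, 3.2, -2.0), (-15, -6, 2.2, -1.0), (-14, -5, 1.4, 0.0), (-13, -4, 0.7, 1.0), (-5, 3, 1.0, 9.0), (-4, 4, 1.8, 10.0), (-3, 5, 2.6, 11.0), (-2, 7, 3.2, 12.0), (-1, 10, 2.7, 13.0), (0, 11, 2.0, 14.0), (1, 12, 1.2, 15.0), (2, 13, 0.4, 16.0)]
5 [(-14, -6, 1.9, -2.0), (-13, -5, 1.1, -1.0), (-4, 2, 0.3, 8.0), (-3, 2, 1.3, 9.0), (-2, 3, 2.2, 10.0), (-1, 10, 1.9, 11.0), (0, 11, 1.0, 12.0)]
0 [(-12, 21, 0.5, -2.0), (-2, 2, 0.5, 8.0), (-1, 10, 1.0, 8.0)]
```

{"api": "arm_command", "payload": {
  "moves": [
    [-1, 0.16, 0.03, 0.41, 0],
    [-1, 0.16, 0.03, 0.41, 0],
    [-1, 0.16, 0.03, 0.41, 0],
    [-1, 0.16, 0.03, 0.41, 0],
    [-1, 0.25, 0.04, 0.37, 0],
    [-1, 0.25, 0.04, 0.37, 0],
    [-1, 0.25, 0.04, 0.37, 0],
    [-1, 0.25, 0.04, 0.37, 0]
  ]
}}

```text
time_s: 3.88
tcp_pos: [421.4, 9.4, 42.0]
tcp_rot: [-0.27, 3.13, 0.0]
wrist_force: [-0.5, 0.6, -2.0]
gripper_width: 60.0
```

```bash
python3 - <<'E'
from tool import *
st()
snap("side","s4.png",(240,140,340,260),5)
E
```

```text
t 3.88 tcp [421.4   9.4  42. ] yhead 1.7431 tilt [ 0.  0. -1.] F [-0.46  0.55 -1.99] T [0.15 0.07 0.  ] w 60.0
```

View pics/s4.png

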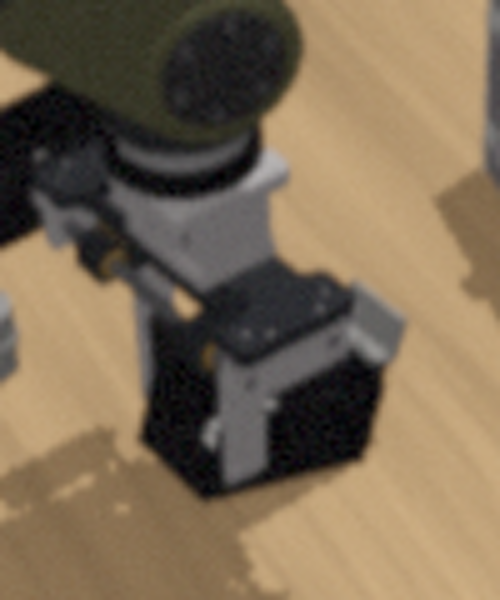

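{"api": "arm_command", "payload": {
  "moves": [
    [-1, 0.385, 0.065, 0.44, 0],
    [-1, 0.385, 0.065, 0.44, 0],
    [-1, 0.385, 0.065, 0.43, 0],
    [-1, 0.46, 0.08, 0.36, 0],
    [-1, 0.46, 0.08, 0.36, 0],
    [-1, 0.46, 0.08, 0.36, 0],
    [-1, 0.3, 0.05, 0.19, 0],
    [-1, 0.3, 0.05, 0.18, 0]
  ]
}}

```text
time_s: 4.6
tcp_pos: [452.9, 14.8, 69.5]
tcp_rot: [-0.27, 3.13, 0.0]
wrist_force: [-0.7, 0.3, -0.5]
gripper_width: 60.3
```

```bash
python3 - <<'E'
from tool import *
s=st()
g=s["tcp_pos"]+[0,0,18.8]
c=camera("side");t=camera("top")
for deg,col in((36,(255,0,0)),(42,(0,255,0))):
    th=np.radians(deg);T=binT(0,0,0,0.172,th);l=np.array([-41.6,0,29.8])
    T[:3,3]=g-T[:3,:3]@l
    overlay(c,f"s5_{deg}.png",[(T,BIN,col)],(240,140,340,260),5)
    print(deg,(T@[55,0,0,1]).round(1))
snap("side","s5.png",(240,140,340,260),5)
E
cd pics; python3 -c "
import cv2,numpy as np
cv2.imwrite('s5c.png',cv2.resize(np.hstack([cv2.imread('s5_36.png')[150:],cv2.imread('s5_42.png')[150:]]),(800,360)))"
```

```text
t 4.6 tcp [452.9  14.8  69.5] yhead 1.743 tilt [ 0.  0. -1.] F [-0.68  0.27 -0.47] T [0.06 0.19 0.03] w 60.3
36 [512.6  25.2   7.4   1. ]
42 [504.   23.7   1.5   1. ]
```

View pics/s5.png

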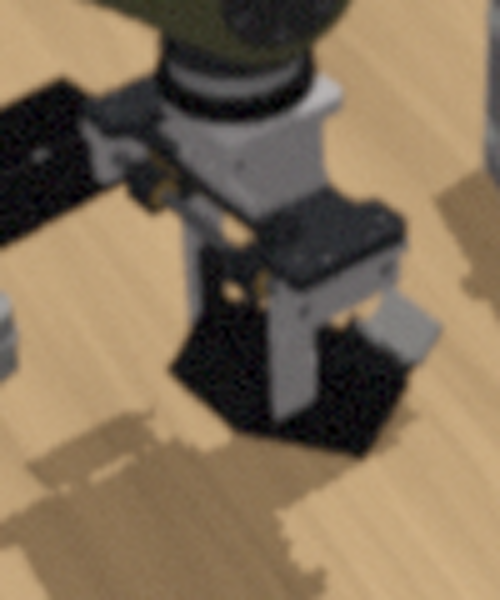

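View pics/s5c.png

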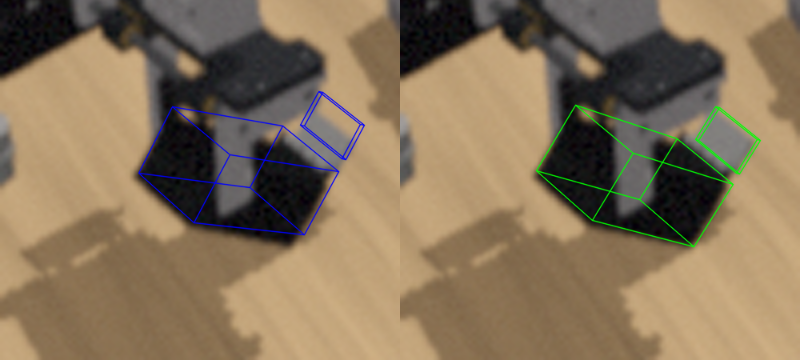

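{"api": "arm_command", "payload": {
  "moves": [
    [-1, 0, 0, 0, 0],
    [-1, 0, 0, 0, 0],
    [-1, 0, 0, 0, 0],
    [-1, 0, 0, 1.2, 0],
    [-1, 1, 0, 1.2, -0.09],
    [-1, 1.5, 0, 1.2, -0.09],
    [-1, 1.5, 0, 1.2, -0.09],
    [-1, 1, 0, 1.2, -0.09]
  ],
  "grip_force": 30
}}

```text
time_s: 5.42
tcp_pos: [503.1, 14.6, 129.4]
tcp_rot: [-0.302, -3.126, 0.0]
wrist_force: [1.3, 0.5, -3.4]
gripper_width: 59.6
```

```bash
cat >> tool.py <<'E'
def graspT(s,deg,l,dyaw=0,dy=0):
    M=cv2.Rodrigues(np.array(s["tcp_rot"]))[0]
    yaw=np.arctan2(M[1,1],M[0,1])-np.pi/2+dyaw
    T=binT(0,0,0,yaw,np.radians(deg));g=s["tcp_pos"]-18.8*M[:,2]
    T[:3,3]=g-T[:3,:3]@np.array([l[0],dy,l[1]])
    return T
E
python3 - <<'E'
from tool import *
s=st()
c=camera("side");t=camera("top")
T=graspT(s,43,(-41.6,29.8))
overlay(c,"s6.png",[(T,BIN,(0,255,0)),(PT,PAN,(0,0,255))],(240,110,440,260),4)
overlay(t,"t6.png",[(T,BIN,(0,255,0)),(PT,PAN,(0,0,255))],(240,110,440,260),4)
# stop
for n,cc,uv in(("top",t,(245+195/4.4,105+190/4.4)),):
    w=onplane(cc,*uv,2,107); print(w,(np.linalg.inv(PT)@[*w,1]).round(1))
E
```

```text
t 5.42 tcp [503.1  14.6 129.4] yhead 1.3784 tilt [-0.001 -0.    -1.   ] F [ 1.35  0.54 -3.43] T [ 0.05  0.07 -0.03] w 59.6
[666.75017186  89.50833855 107.        ] [-12.9 124.8 107.    1. ]
```

View pics/s6.png

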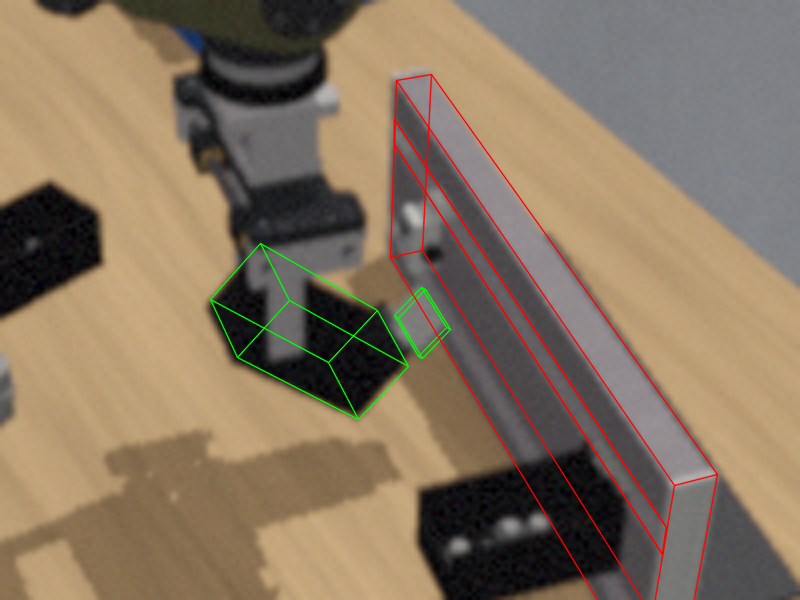

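View pics/t6.png

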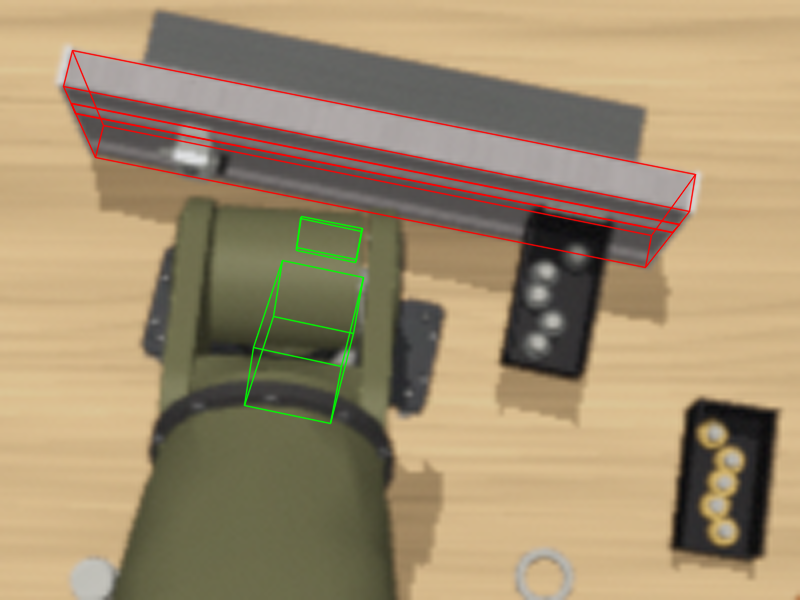

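{"api": "arm_command", "payload": {
  "moves": [
    [-1, 0.5, -0.095, 0.01, 0.005],
    [-1, 0.5, -0.095, 0.01, 0],
    [-1, 0.5, -0.095, 0.01, 0],
    [-1, 0.5, -0.095, 0.01, 0],
    [-1, 0.5, -0.095, 0.01, 0],
    [-1, 0.5, -0.095, 0.01, 0],
    [-1, 0.5, -0.095, 0.01, 0],
    [-1, 0.4, -0.075, 0.01, 0]
  ]
}}

```text
time_s: 6.18
tcp_pos: [542.0, 7.2, 130.0]
tcp_rot: [-0.287, -3.128, -0.0]
wrist_force: [-0.3, 0.2, -3.1]
gripper_width: 59.8
```

```bash
cat >> tool.py <<'E'
def rel(T,p):
    w=T@np.array([*p,1.]); q=np.linalg.inv(PT)@w; return (q[:3]-[0,0,105]).round(1)
E
python3 - <<'E'
from tool import *
s=st()
c=camera("side")
T=graspT(s,42,(-41.6,29.8))
print("hang",rel(T,(55,0,56)),"lip",rel(T,(64.5,0,83)))
overlay(c,"s7.png",[(T,BIN,(0,255,0)),(PT,PAN,(0,0,255))],(280,150,400,250),6.6)
overlay(c,"s7b.png",[],(280,150,400,250),6.6)
E
```

```text
t 6.18 tcp [542.    7.2 130. ] yhead 1.3881 tilt [-0.  0. -1.] F [-0.33  0.16 -3.05] T [0.01 0.1  0.  ] w 59.8
hang [-30.9  21.1  -1.4] lip [-5.7 21.2 12.3]
```

View pics/s7.png

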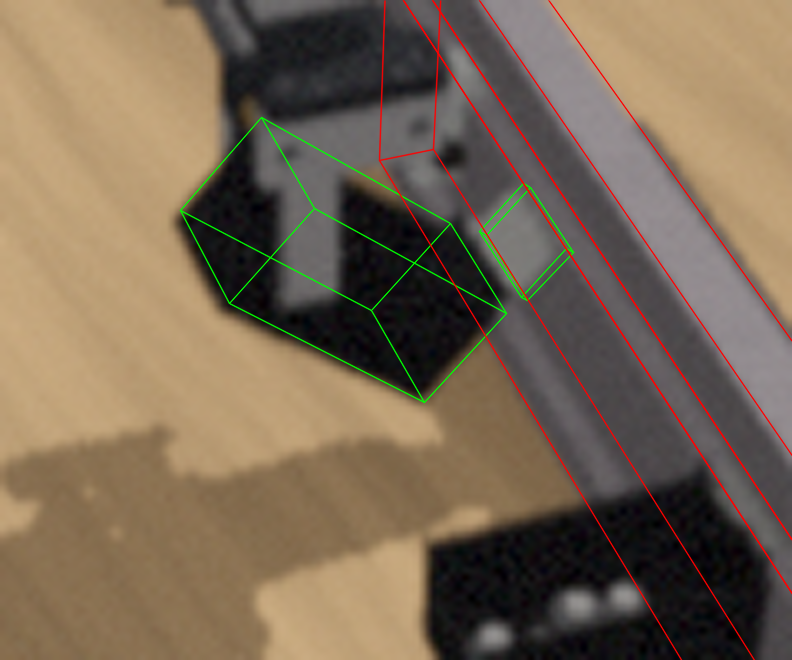

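View pics/s7b.png

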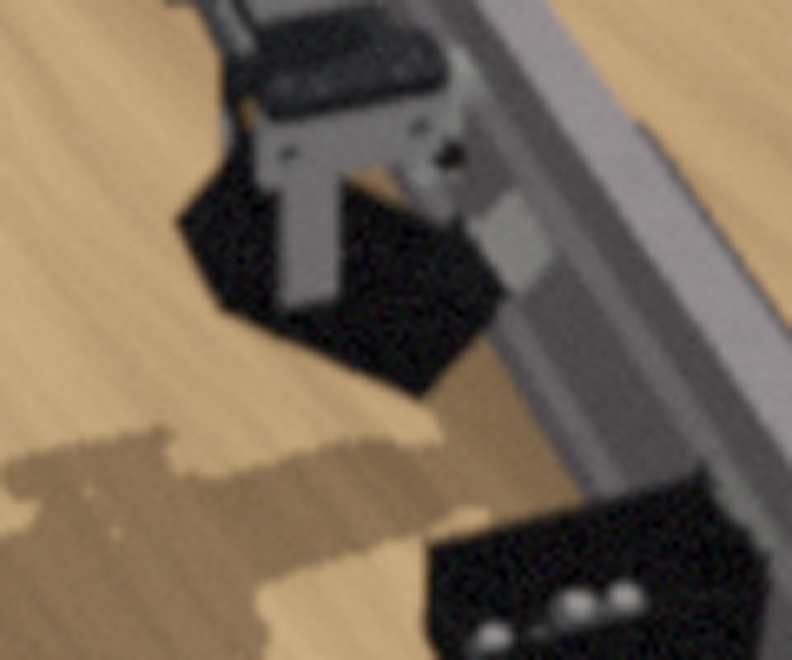

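```bash
python3 - <<'E'
from tool import *
im=camera("side")["color"][155:225,298:372,::-1]
im=np.clip(im.astype(float)*1.6,0,255).astype(np.uint8)
cv2.imwrite("pics/s8.png",cv2.resize(im,None,fx=8.5,fy=8.5,interpolation=cv2.INTER_NEAREST))
E
```

```text
(no output)
```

View pics/s8.png

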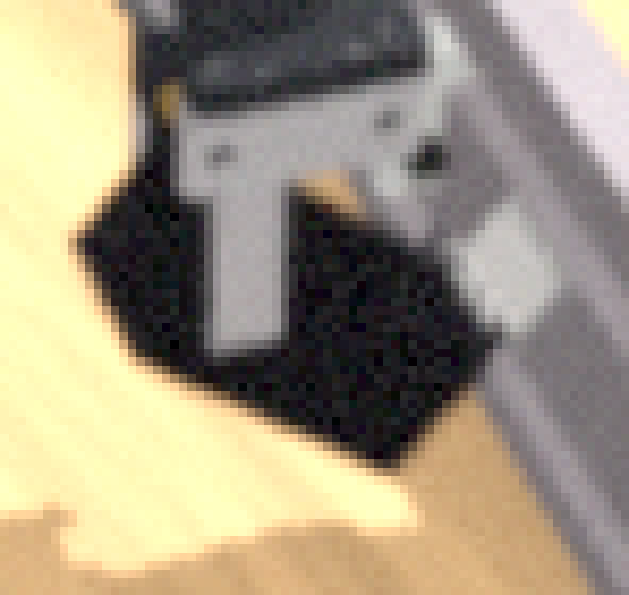

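```bash
cat > fit.py <<'E'
from tool import *
from scipy.optimize import least_squares
def fit(s,c,P,off,sc,x0=(42,-41.6,29.8,0,0),free=(1,1,1,1,1)):
    L=np.array([p[0] for p in P],float);U=np.array([[off[0]+p[1][0]/sc-.5,off[1]+p[1][1]/sc-.5] for p in P])
    f=np.array(free,bool);x0=np.array(x0,float)
    def full(v): x=x0.copy();x[f]=v;return x
    def r(v):
        x=full(v);T=graspT(s,x[0],(x[1],x[2]),x[4],x[3])
        e=np.array([proj(c,(T@[*l,1])[:3]) for l in L])-U
        return np.r_[e.ravel(),(x[4])/0.02, x[3]/3,(x[1]+41.6)/3,(x[2]-29.8)/3]
    o=least_squares(r,x0[f]);x=full(o.x);print("fit",x.round(3),"res",r(o.x)[:-4].reshape(-1,2).round(2).tolist())
    T=graspT(s,x[0],(x[1],x[2]),x[4],x[3]);print("hang",rel(T,(55,0,56)),"lip",rel(T,(64.5,0,83)));return T,x
E
python3 - <<'E'
from fit import *
s=sense();c=camera("side")
P=[((55,-30,0),(392,468)),((-55,-30,0),(130,357)),((-55,-30,50),(78,240)),((55,-30,60),(495,345)),((64.5,22,83),(505,200)),((64.5,-22,83),(562,262))]
T,x=fit(s,c,P,(298,155),8.5)
overlay(c,"s9.png",[(T,BIN,(0,255,0))],(298,155,372,225),8.5)
E
```

```text
fit [ 31.862 -30.184  41.809  -0.703  -0.081] res [[-0.76, 0.22], [-4.93, 2.09], [11.43, 0.98], [-0.35, -2.18], [0.07, -2.83], [-1.38, 0.05]]
hang [-40.6  15.3  10.8] lip [-18.3  13.6  28.7]
```

View pics/s9.png

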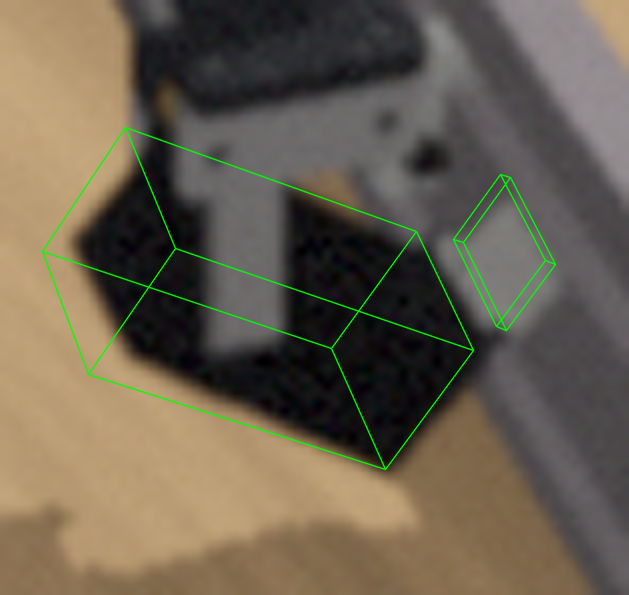

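```bash
python3 - <<'E'
from fit import *
s=sense();c=camera("side")
P=[((55,-30,0),(392,468)),((-55,-30,0),(130,357)),((-55,30,0),(78,240)),((55,-30,60),(495,345)),((64.5,22,83),(505,200)),((64.5,-22,83),(562,262))]
T,x=fit(s,c,P,(298,155),8.5)
T,x=fit(s,c,P,(298,155),8.5,free=(1,1,1,1,0))
overlay(c,"s10.png",[(T,BIN+box(52,55,-30,30,50,60),(0,255,0))],(298,155,372,225),8.5)
E
```

```text
fit [ 4.0929e+01 -4.0050e+01  3.3373e+01 -1.2430e+00  1.4000e-02] res [[-0.78, 0.78], [0.14, -0.2], [-1.43, -0.54], [1.73, -1.17], [0.72, -0.86], [0.71, 1.62]]
hang [-34.   23.6  -1.5] lip [-9.2 24.  12.7]
fit [ 40.425 -39.781  33.638  -1.47    0.   ] res [[-0.71, 0.78], [-0.2, -0.22], [-1.44, -0.62], [1.76, -1.11], [1.02, -0.86], [0.8, 1.68]]
hang [-34.   22.6  -0.7] lip [-9.2 22.7 13.6]
```

View pics/s10.png

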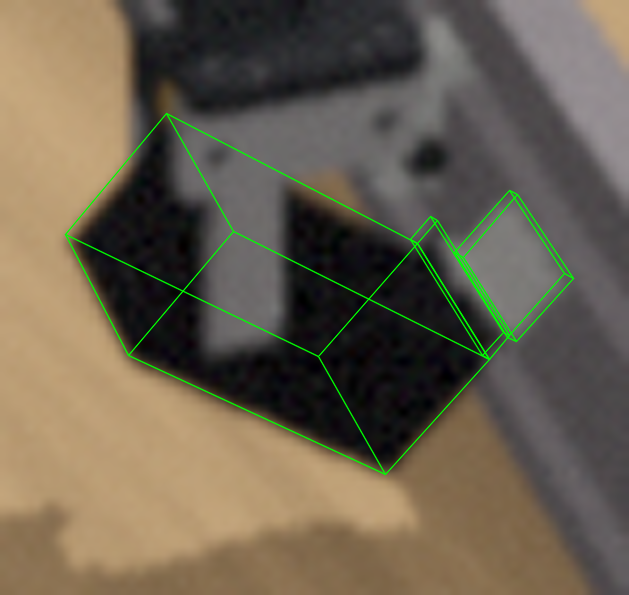

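{"api": "arm_command", "payload": {
  "moves": [
    [-1, 0.2, -0.037, 0, 0],
    [-1, 0.2, -0.037, 0.02, 0],
    [-1, 0.2, -0.037, 0.03, 0],
    [-1, 0.2, -0.037, 0.03, 0],
    [-1, 0.2, -0.037, 0.07, 0],
    [-1, 0.1, -0.02, 0.03, 0],
    [-1, 0, 0, 0, 0],
    [-1, 0, 0, 0, 0]
  ]
}}

```text
time_s: 7.05
tcp_pos: [552.5, 5.3, 131.8]
tcp_rot: [-0.287, -3.128, 0.0]
wrist_force: [-0.6, -0.8, -3.9]
gripper_width: 59.7
```

```bash
python3 - <<'E'
from tool import *
s=st()
c=camera("side")
T=graspT(s,41,(-40.5,32))
print("hang",rel(T,(55,0,56)),"lip",rel(T,(64.5,0,83)))
overlay(c,"s11.png",[(T,BIN,(0,255,0))],(298,155,378,225),8.5)
E
```

```text
t 7.05 tcp [552.5   5.3 131.8] yhead 1.388 tilt [-0.  0. -1.] F [-0.63 -0.84 -3.92] T [ 0.09  0.12 -0.03] w 59.7
hang [-21.7  21.1   1.1] lip [ 3.1 21.2 15.2]
```

View pics/s11.png

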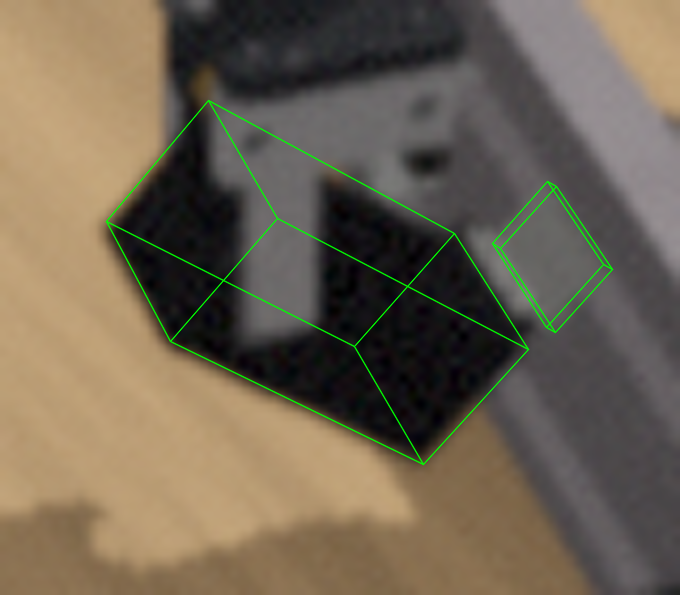

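{"api": "arm_command", "payload": {
  "moves": [
    [-1, 0.1, -0.02, 0.06, 0],
    [-1, 0.1, -0.02, 0.06, 0],
    [-1, 0.1, -0.02, 0.06, 0],
    [-1, 0.1, -0.02, 0.06, 0],
    [-1, 0.1, -0.02, 0.06, 0],
    [-1, 0, 0, 0, 0],
    [-1, 0, 0, 0, 0],
    [-1, 0, 0, 0, 0]
  ]
}}

```text
time_s: 7.77
tcp_pos: [557.5, 4.3, 134.8]
tcp_rot: [-0.287, -3.128, -0.0]
wrist_force: [0.6, -0.6, -3.6]
gripper_width: 59.8
```

```bash
python3 - <<'E'
from tool import *
s=st()
c=camera("side")
T=graspT(s,41,(-40.5,32))
print("hang",rel(T,(55,0,56)),"lip",rel(T,(64.5,0,83)))
im=c["color"][150:225,310:390,::-1]
im=np.clip(im.astype(float)*1.8,0,255).astype(np.uint8)
cv2.imwrite("pics/s12.png",cv2.resize(im,None,fx=8,fy=8,interpolation=cv2.INTER_CUBIC))
E
```

```text
t 7.77 tcp [557.5   4.3 134.8] yhead 1.3879 tilt [-0.  0. -1.] F [ 0.6  -0.56 -3.59] T [ 0.05  0.1  -0.02] w 59.8
hang [-16.7  21.1   4. ] lip [ 8.2 21.2 18.2]
```

View pics/s12.png

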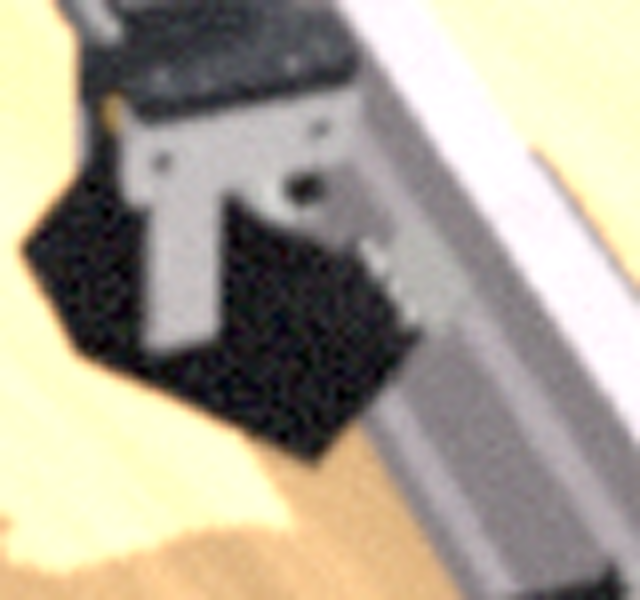

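{"api": "arm_command", "payload": {
  "moves": [
    [-1, 0.08, -0.015, 0.09, 0],
    [-1, 0.08, -0.015, 0.09, 0],
    [-1, 0.08, -0.015, 0.09, 0],
    [-1, 0.08, -0.015, 0.09, 0],
    [-1, 0.08, -0.015, 0.09, 0],
    [-1, 0, 0, 0, 0],
    [-1, 0, 0, 0, 0],
    [-1, 0, 0, 0, 0]
  ]
}}

```text
time_s: 8.48
tcp_pos: [561.5, 3.5, 139.3]
tcp_rot: [-0.287, -3.128, -0.0]
wrist_force: [-0.1, 1.0, -3.4]
gripper_width: 59.8
```

```bash
python3 - <<'E'
from tool import *
s=st()
c=camera("side")
T=graspT(s,41,(-40.5,32))
print("hang",rel(T,(55,0,56)),"lip",rel(T,(64.5,0,83)))
im=c["color"][150:225,310:390,::-1]
im=np.clip(im.astype(float)*1.8,0,255).astype(np.uint8)
cv2.imwrite("pics/s13.png",cv2.resize(im,None,fx=8,fy=8,interpolation=cv2.INTER_CUBIC))
E
```

```text
t 8.48 tcp [561.5   3.5 139.3] yhead 1.388 tilt [-0.  0. -1.] F [-0.15  0.99 -3.36] T [0.03 0.09 0.03] w 59.8
hang [-12.6  21.1   8.5] lip [12.3 21.2 22.7]
```

View pics/s13.png

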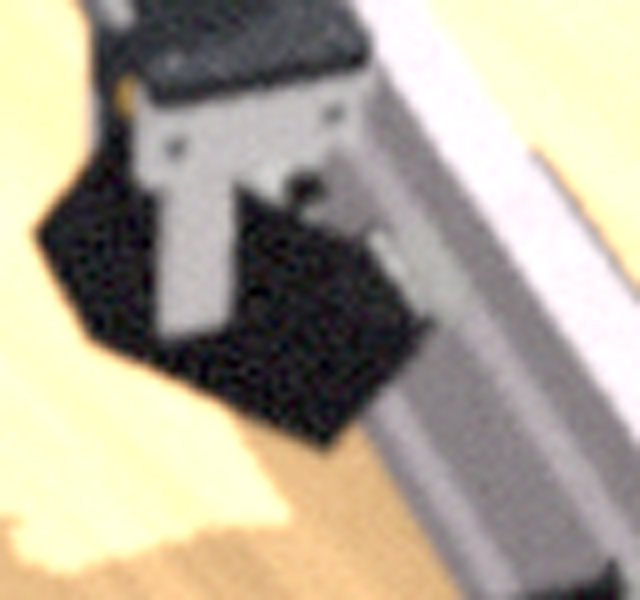

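{"api": "arm_command", "payload": {
  "moves": [
    [-1, 0.06, -0.011, 0.06, 0],
    [-1, 0.06, -0.011, 0.06, 0],
    [-1, 0.06, -0.011, 0.06, 0],
    [-1, 0.06, -0.011, 0.06, 0],
    [-1, 0.06, -0.011, 0.06, 0],
    [-1, 0, 0, 0, 0],
    [-1, 0, 0, 0, 0],
    [-1, 0, 0, 0, 0]
  ]
}}

```text
time_s: 9.2
tcp_pos: [564.5, 3.0, 142.3]
tcp_rot: [-0.287, -3.128, 0.0]
wrist_force: [-0.5, 0.5, -3.2]
gripper_width: 60.1
```

```bash
python3 - <<'E'
from tool import *
s=st()
c=camera("side")
T=graspT(s,41,(-40.5,32))
print("hang",rel(T,(55,0,56)),"lip",rel(T,(64.5,0,83)))
im=c["color"][150:225,310:390,::-1]
im=np.clip(im.astype(float)*1.8,0,255).astype(np.uint8)
cv2.imwrite("pics/s14.png",cv2.resize(im,None,fx=8,fy=8,interpolation=cv2.INTER_CUBIC))
E
```

```text
t 9.2 tcp [564.5   3.  142.3] yhead 1.388 tilt [-0. -0. -1.] F [-0.51  0.49 -3.2 ] T [ 0.01  0.08 -0.02] w 60.1
hang [-9.6 21.1 11.5] lip [15.3 21.2 25.7]
```

View pics/s14.png

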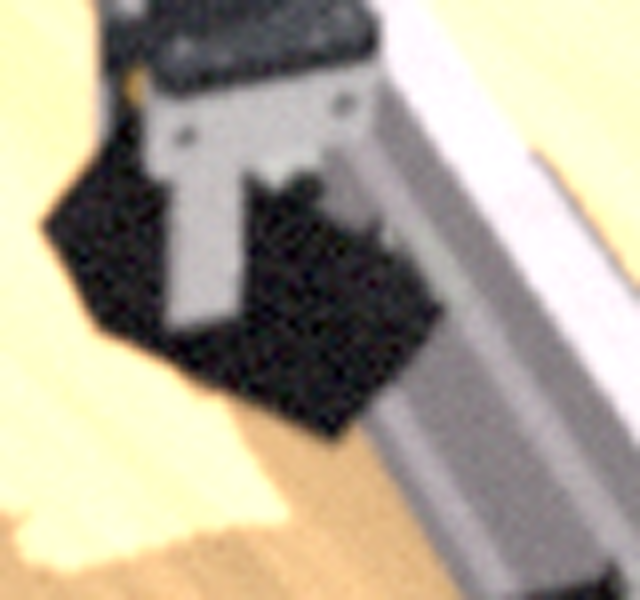

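```bash
python3 - <<'E'
from plan import *
for deg in (41,35,30,25,20,15,10,5,2,0):
    th=np.radians(deg);o=(cos(th)*95.5+sin(th)*24,-sin(th)*95.5+cos(th)*24);r=[]
    for x in np.arange(-16,3,1.):
        zs=[z for z in np.arange(-14,22,.5) if clear(x,z,th)>0]
        if zs and tip(x,0,th)[0]>6: r.append((int(x),float(zs[0]),float(zs[-1])))
    print(deg,"off",np.round(o,1),r)
E
```

```text
41 off [ 87.8 -44.5] [(-16, -0.5, 9.0), (-15, 0.0, 10.5), (-14, 1.5, 12.0), (-13, 2.0, 12.5), (-12, 3.5, 14.0), (-11, 5.0, 15.5), (-10, 5.5, 16.0), (-9, 7.0, 17.5), (-8, 8.0, 19.0), (-7, 8.0, 19.5), (-6, 8.0, 21.0)]
35 off [ 92.  -35.1] [(-16, -3.0, 5.5), (-15, -1.5, 7.0), (-14, 0.0, 7.5), (-13, 1.5, 9.0), (-12, 3.0, 10.5), (-11, 4.5, 12.0), (-10, 5.5, 13.5), (-9, 7.0, 15.0), (-8, 7.0, 16.5), (-7, 7.0, 18.5), (-6, 7.0, 20.0), (-5, 7.0, 20.5), (-4, 6.5, 20.0)]
30 off [ 94.7 -27. ] [(-15, -3.0, 2.0), (-14, -1.5, 4.5), (-13, 0.5, 6.0), (-12, 2.0, 7.5), (-11, 3.5, 9.5), (-10, 5.0, 11.0), (-9, 6.0, 13.5), (-8, 6.0, 15.0), (-7, 6.0, 16.5), (-6, 6.0, 18.0), (-5, 6.0, 19.0), (-4, 5.5, 19.0), (-3, 5.0, 19.0)]
25 off [ 96.7 -18.6] [(-14, -3.5, 0.5), (-13, -1.0, 1.5), (-12, 1.0, 4.0), (-11, 3.5, 5.5), (-10, 5.0, 8.0), (-9, 5.0, 9.5), (-8, 5.0, 12.0), (-7, 5.0, 14.0), (-6, 5.0, 16.5), (-5, 5.0, 17.5), (-4, 4.5, 17.5), (-3, 4.0, 17.5), (-2, 3.5, 17.5), (-1, 3.0, 17.5)]
20 off [ 97.9 -10.1] [(-9, 4.0, 6.0), (-8, 4.0, 8.5), (-7, 4.0, 11.0), (-6, 4.0, 13.5), (-5, 4.0, 16.0), (-4, 3.5, 16.0), (-3, 3.0, 16.0), (-2, 2.5, 16.0), (-1, 2.5, 16.0), (0, 2.0, 16.0)]
15 off [98.5 -1.5] [(-8, 3.0, 3.0), (-7, 3.0, 6.5), (-6, 3.0, 10.0), (-5, 3.0, 13.5), (-4, 2.5, 14.5), (-3, 2.5, 14.5), (-2, 2.0, 14.5), (-1, 2.0, 14.5), (0, 1.5, 14.5), (1, 3.0, 14.5), (2, 7.0, 14.5)]
10 off [98.2  7.1] [(-6, 2.0, 3.0), (-5, 2.0, 8.0), (-4, 2.0, 13.5), (-3, 1.5, 13.5), (-2, 1.5, 13.5), (-1, 1.0, 13.5), (0, 1.0, 13.5), (1, 6.0, 13.5), (2, 11.5, 13.5)]
5 off [97.2 15.6] [(-4, 1.0, 5.5), (-3, 1.0, 12.5), (-2, 1.0, 12.5), (-1, 0.5, 12.5), (0, 0.5, 12.5), (1, 10.5, 12.5)]
2 off [96.3 20.7] [(-3, 0.5, 8.0), (-2, 0.5, 12.0), (-1, 0.5, 12.0), (0, 0.5, 12.0)]
0 off [95.5 24. ] [(-2, 0.5, 11.5), (-1, 0.5, 11.5)]
```

{"api": "arm_command", "payload": {
  "moves": [
    [-1, 0.06, -0.011, 0, 0],
    [-1, 0.06, -0.011, 0, 0],
    [-1, 0.06, -0.011, -0.06, 0],
    [-1, 0.06, -0.011, -0.06, 0],
    [-1, 0, 0, -0.06, 0],
    [-1, 0, 0, -0.06, 0],
    [-1, 0, 0, -0.06, 0],
    [-1, 0, 0, 0, 0]
  ],
  "grip_force": 10
}}

```text
time_s: 9.92
tcp_pos: [566.9, 2.5, 139.2]
tcp_rot: [-0.287, -3.128, 0.0]
wrist_force: [-0.2, -0.4, -3.4]
gripper_width: 59.6
```

```bash
cat > look.py <<'E'
import sys
from tool import *
s=st()
deg=float(sys.argv[2])
T=graspT(s,deg,(-40.5,32))
print("hang",rel(T,(55,0,56)),"lip",rel(T,(64.5,0,83)),"G",rel(graspT(s,0,(0,0)),(0,0,0)))
c=camera("side")
im=c["color"][150:225,310:390,::-1]
im=np.clip(im.astype(float)*1.8,0,255).astype(np.uint8)
cv2.imwrite("pics/"+sys.argv[1],cv2.resize(im,None,fx=8,fy=8,interpolation=cv2.INTER_CUBIC))
E
python3 look.py s15.png 41
```

```text
t 9.92 tcp [566.9   2.5 139.2] yhead 1.388 tilt [-0.  0. -1.] F [-0.21 -0.45 -3.37] T [ 0.02  0.08 -0.02] w 59.6
hang [-7.1 21.1  8.5] lip [17.8 21.2 22.6] G [-94.9  20.8  53. ]
```

View pics/s15.png

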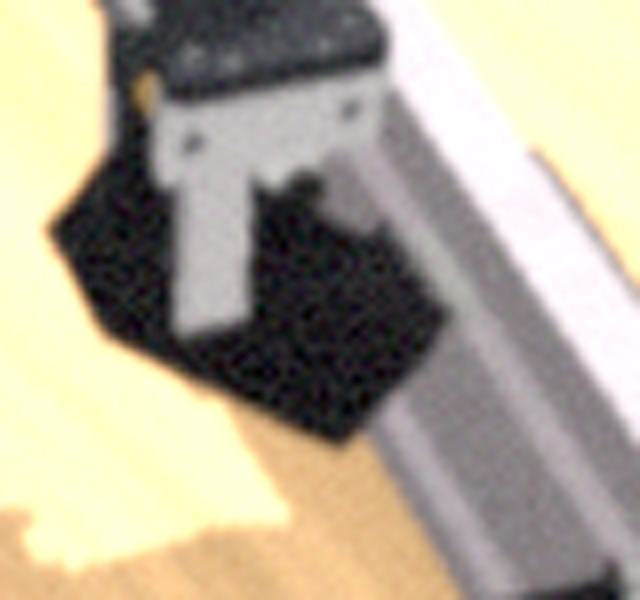

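{"api": "arm_command", "payload": {
  "moves": [
    [-1, -0.02, 0.004, -0.1, 0],
    [-1, -0.02, 0.004, -0.1, 0],
    [-1, -0.02, 0.004, -0.1, 0],
    [-1, -0.02, 0.004, -0.1, 0],
    [-1, -0.02, 0.004, -0.1, 0],
    [-1, -0.02, 0.004, -0.1, 0],
    [-1, 0, 0, 0, 0],
    [-1, 0, 0, 0, 0]
  ]
}}

```text
time_s: 10.63
tcp_pos: [565.7, 2.8, 133.2]
tcp_rot: [-0.287, -3.128, 0.0]
wrist_force: [-0.7, 0.5, -1.0]
gripper_width: 60.2
```

```bash
python3 look.py s16.png 38
```

```text
t 10.63 tcp [565.7   2.8 133.2] yhead 1.388 tilt [-0. -0. -1.] F [-0.68  0.52 -1.01] T [ 0.11  0.15 -0.01] w 60.2
hang [-6.1 21.2  7.1] lip [18.  21.3 22.6] G [-96.2  20.8  47. ]
```

View pics/s16.png

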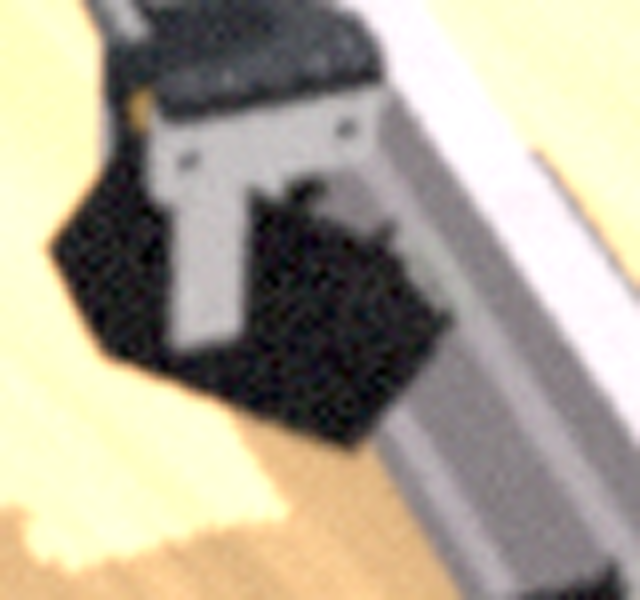

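{"api": "arm_command", "payload": {
  "moves": [
    [-1, -0.04, 0.008, -0.15, 0],
    [-1, -0.04, 0.008, -0.15, 0],
    [-1, -0.04, 0.008, -0.15, 0],
    [-1, -0.04, 0.008, -0.15, 0],
    [-1, -0.04, 0.008, -0.15, 0],
    [-1, -0.04, 0.008, -0.15, 0],
    [-1, -0.03, 0.006, -0.15, 0],
    [-1, -0.03, 0.006, -0.15, 0]
  ]
}}

```text
time_s: 11.35
tcp_pos: [562.7, 3.4, 121.2]
tcp_rot: [-0.287, -3.128, 0.0]
wrist_force: [-1.5, -0.5, 0.4]
gripper_width: 59.9
```

```bash
python3 look.py s17.png 30
```

```text
t 11.35 tcp [562.7   3.4 121.2] yhead 1.388 tilt [-0. -0. -1.] F [-1.5  -0.51  0.44] T [0.04 0.12 0.01] w 59.9
hang [-4.5 21.2  8. ] lip [17.2 21.3 26.6] G [-99.2  20.8  35. ]
```

View pics/s17.png

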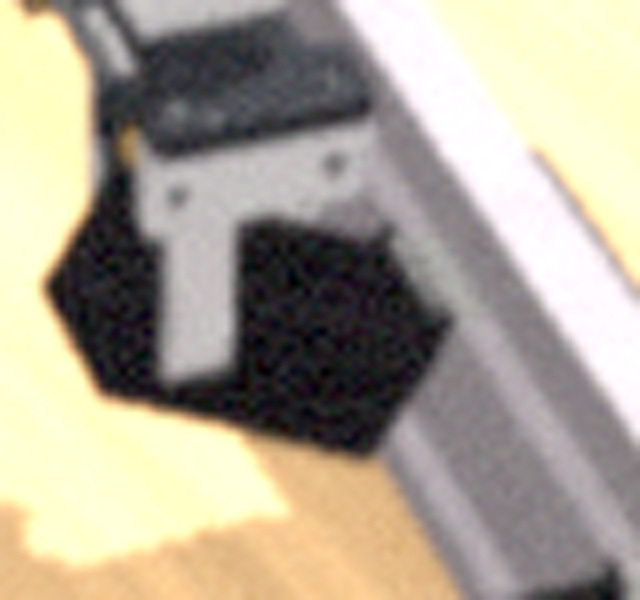

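{"api": "arm_command", "payload": {
  "moves": [
    [-1, -0.03, 0.006, -0.2, 0],
    [-1, -0.03, 0.006, -0.2, 0],
    [-1, -0.03, 0.006, -0.2, 0],
    [-1, -0.02, 0.004, -0.2, 0],
    [-1, -0.02, 0.004, -0.2, 0],
    [-1, -0.02, 0.004, -0.2, 0],
    [-1, -0.01, 0.002, -0.2, 0],
    [-1, 0, 0, -0.2, 0]
  ]
}}

```text
time_s: 12.07
tcp_pos: [561.2, 3.7, 105.2]
tcp_rot: [0.287, 3.128, -0.0]
wrist_force: [-1.4, -0.6, -0.8]
gripper_width: 60.0
```

```bash
python3 look.py s18.png 22
```

```text
t 12.07 tcp [561.2   3.7 105.2] yhead 1.388 tilt [ 0. -0. -1.] F [-1.41 -0.58 -0.76] T [ 0.01 -0.1  -0.01] w 60.0
hang [-3.2 21.2  5.4] lip [15.7 21.3 26.9] G [-100.8   20.8   19. ]
```

View pics/s18.png

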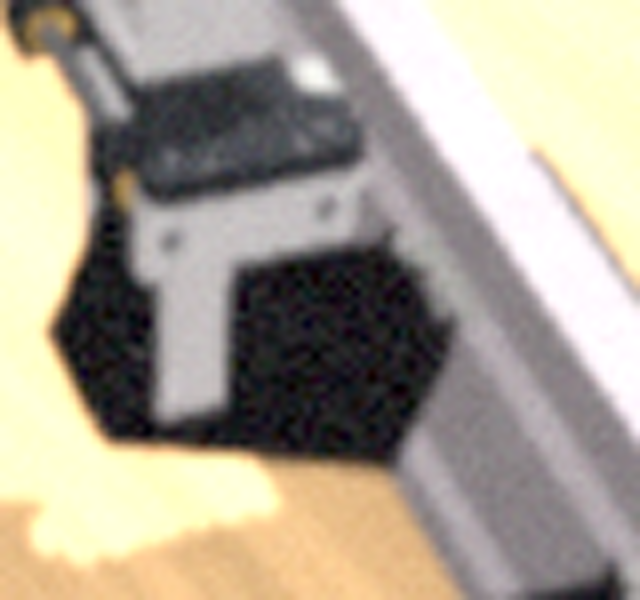

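{"api": "arm_command", "payload": {
  "moves": [
    [-1, 0, 0, -0.2, 0],
    [-1, 0, 0, -0.2, 0],
    [-1, 0, 0, -0.2, 0],
    [-1, 0, 0, -0.2, 0],
    [-1, 0, 0, -0.2, 0],
    [-1, 0, 0, -0.2, 0],
    [-1, 0, 0, -0.2, 0],
    [-1, 0, 0, -0.2, 0]
  ]
}}

```text
time_s: 12.78
tcp_pos: [561.1, 3.7, 89.1]
tcp_rot: [-0.287, -3.128, 0.0]
wrist_force: [-0.5, 0.7, -1.5]
gripper_width: 59.9
```

```bash
python3 look.py s19.png 14
```

```text
t 12.78 tcp [561.1   3.7  89.1] yhead 1.388 tilt [-0. -0. -1.] F [-0.5   0.7  -1.53] T [-0.01  0.01  0.04] w 59.9
hang [-2.4 21.2  3.1] lip [13.4 21.3 27. ] G [-100.8   20.8    2.9]
```

View pics/s19.png

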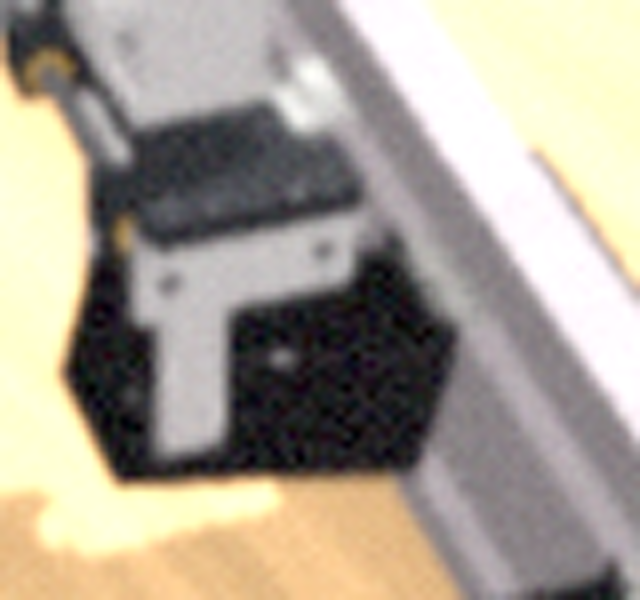

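{"api": "arm_command", "payload": {
  "moves": [
    [-1, 0.01, -0.002, -0.16, 0],
    [-1, 0.01, -0.002, -0.16, 0],
    [-1, 0.01, -0.002, -0.16, 0],
    [-1, 0.01, -0.002, -0.16, 0],
    [-1, 0.02, -0.004, -0.16, 0],
    [-1, 0.02, -0.004, -0.16, 0],
    [-1, 0.02, -0.004, -0.16, 0],
    [-1, 0.02, -0.004, -0.16, 0]
  ]
}}

```text
time_s: 13.5
tcp_pos: [562.3, 3.4, 76.4]
tcp_rot: [-0.287, -3.128, 0.0]
wrist_force: [-0.7, -0.3, 0.3]
gripper_width: 59.8
```

```bash
python3 look.py s20.png 7
```

```text
t 13.5 tcp [562.3   3.4  76.4] yhead 1.388 tilt [-0.  0. -1.] F [-0.65 -0.33  0.27] T [0.05 0.07 0.05] w 59.8
hang [-1.9 21.2  2.3] lip [10.9 21.2 28. ] G [-99.6  20.8  -9.8]
```

View pics/s20.png

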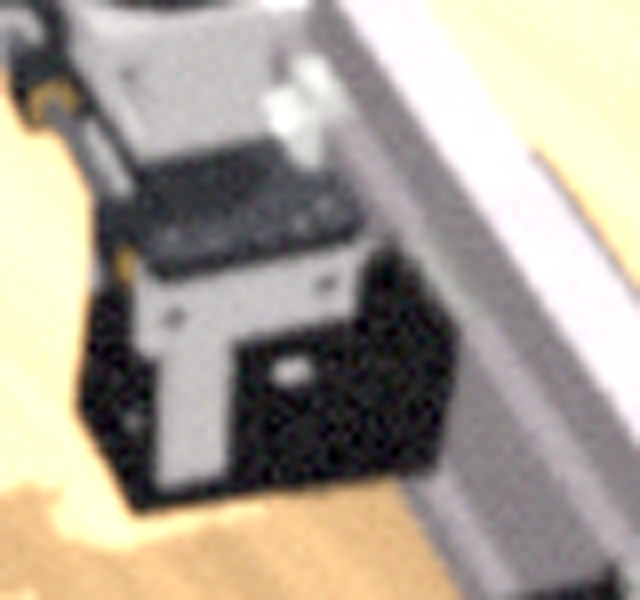

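{"api": "arm_command", "payload": {
  "moves": [
    [-1, 0.02, -0.004, -0.12, 0],
    [-1, 0.02, -0.004, -0.12, 0],
    [-1, 0.03, -0.006, -0.12, 0],
    [-1, 0.03, -0.006, -0.12, 0],
    [-1, 0.03, -0.006, -0.12, 0],
    [-1, 0.03, -0.006, -0.12, 0],
    [-1, 0.03, -0.006, -0.12, 0],
    [-1, 0.03, -0.006, -0.1, 0]
  ]
}}

```text
time_s: 14.22
tcp_pos: [564.5, 3.0, 67.0]
tcp_rot: [-0.287, -3.128, -0.0]
wrist_force: [-2.0, -0.1, -0.5]
gripper_width: 59.7
```

```bash
python3 look.py s21.png 2
```

```text
t 14.22 tcp [564.5   3.   67. ] yhead 1.3879 tilt [-0.  0. -1.] F [-2.02 -0.07 -0.53] T [ 0.08  0.12 -0.01] w 59.7
hang [-1.1 21.2  1.5] lip [ 9.4 21.2 28.1] G [-97.3  20.8 -19.2]
```

View pics/s21.png

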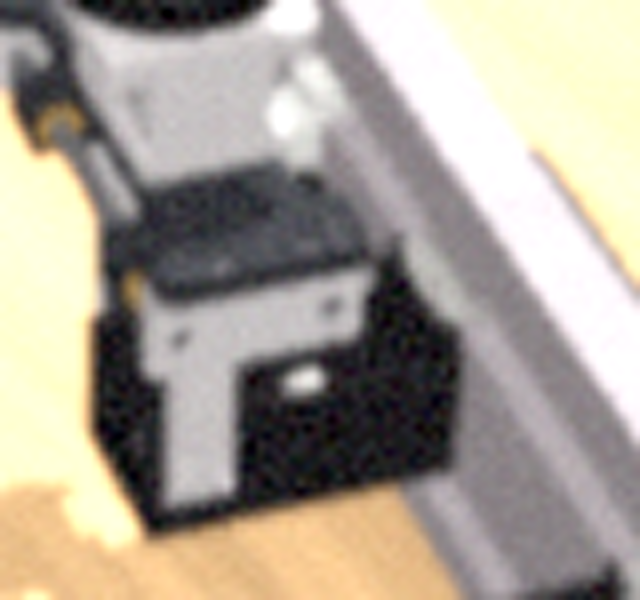

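{"api": "arm_command", "payload": {
  "moves": [
    [-1, 0, 0, -0.05, 0],
    [-1, 0, 0, -0.05, 0],
    [-1, 0, 0, -0.05, 0],
    [-1, 0, 0, -0.05, 0],
    [-1, 0, 0, -0.05, 0],
    [-1, 0, 0, -0.05, 0],
    [-1, 0, 0, 0, 0],
    [-1, 0, 0, 0, 0]
  ]
}}

```text
time_s: 14.93
tcp_pos: [564.9, 3.0, 64.4]
tcp_rot: [0.287, 3.127, 0.0]
wrist_force: [3.8, -0.2, 0.8]
gripper_width: 60.2
```

```bash
python3 look.py s22.png 1
```

```text
t 14.93 tcp [564.9   3.   64.4] yhead 1.388 tilt [ 0.001 -0.    -1.   ] F [ 3.76 -0.22  0.77] T [-0.06 -0.77 -0.  ] w 60.2
hang [-1.1 21.2  0.5] lip [ 8.9 21.2 27.4] G [-97.   20.8 -21.8]
```

View pics/s22.png

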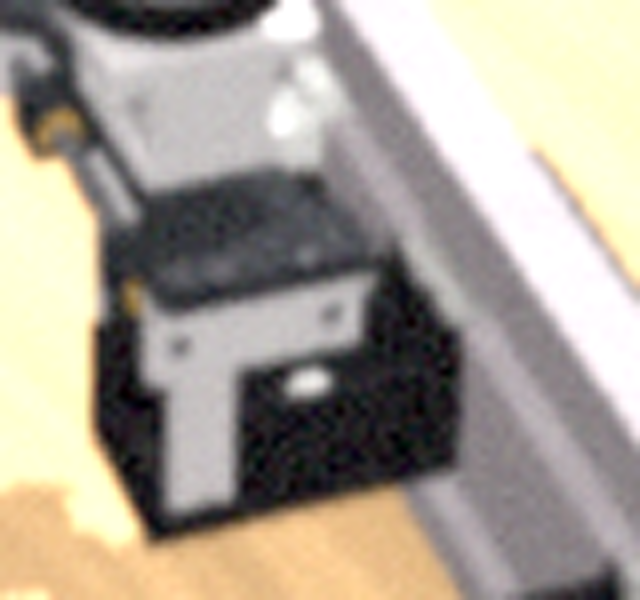

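{"api": "arm_command", "payload": {
  "moves": [
    [-1, 0.05, -0.01, 0, 0],
    [-1, 0.05, -0.01, 0, 0],
    [-1, 0.03, -0.006, 0, 0],
    [-1, 0, 0, -0.03, 0],
    [-1, 0, 0, -0.03, 0],
    [-1, 0, 0, -0.03, 0],
    [-1, 0, 0, 0, 0],
    [-1, 0, 0, 0, 0]
  ]
}}

```text
time_s: 15.65
tcp_pos: [565.5, 2.9, 63.2]
tcp_rot: [-0.287, -3.128, -0.0]
wrist_force: [-4.6, 1.5, 3.1]
gripper_width: 60.3
```

```bash
python3 look.py s23.png 1
```

```text
t 15.65 tcp [565.5   2.9  63.2] yhead 1.388 tilt [-0.001  0.    -1.   ] F [-4.59  1.52  3.05] T [ 0.39  0.81 -0.08] w 60.3
hang [-0.4 21.2 -0.6] lip [ 9.6 21.3 26.2] G [-96.3  20.9 -23. ]
```

```bash
python3 - <<'E'
from tool import *
s=sense();c=camera("side")
T=graspT(s,0,(-40.5,33)); 
P=PT.copy(); T2=PT@binT(-56,21,49,0,0)
o=[(T2,BIN+box(52,55,-30,30,50,60),(0,255,0)),(PT,PAN,(0,0,255))]
overlay(c,"s24.png",o,(310,150,400,225),8)
im=c["color"][150:225,310:400,::-1]
im=np.clip(im.astype(float)*1.8,0,255).astype(np.uint8)
cv2.imwrite("pics/s24b.png",cv2.resize(im,None,fx=8,fy=8,interpolation=cv2.INTER_CUBIC))
E
```

```text
(no output)
```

View pics/s24.png

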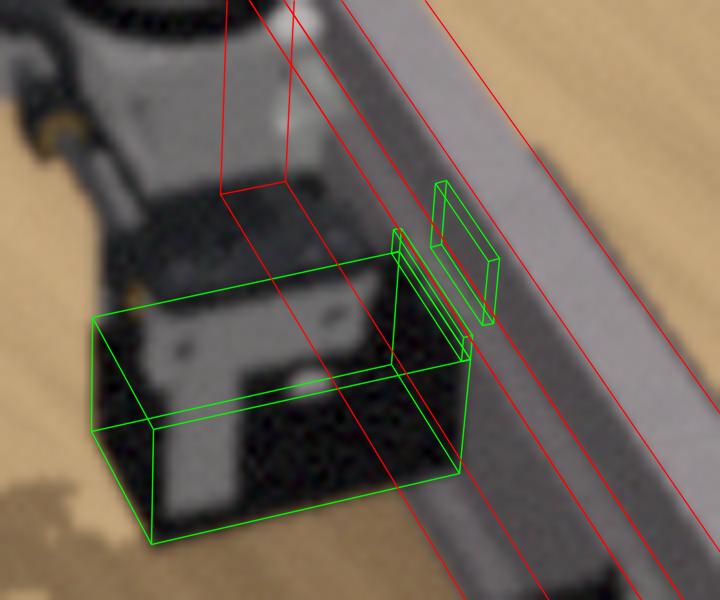

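View pics/s24b.png

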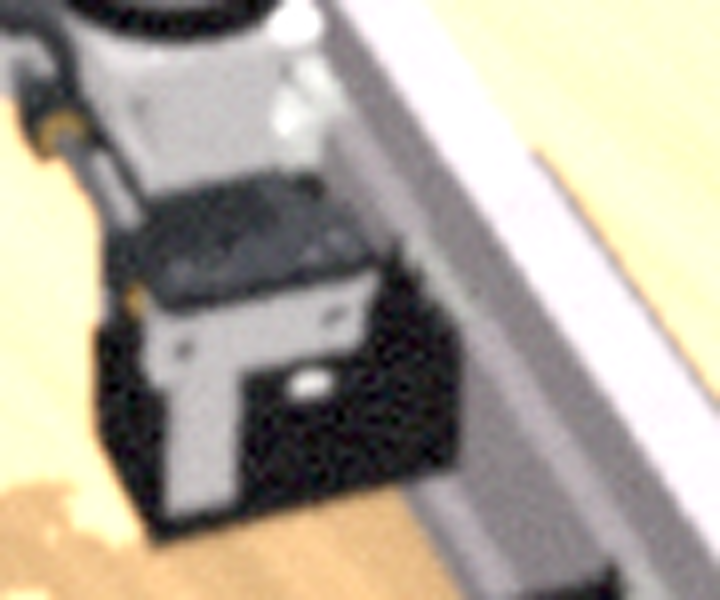

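{"api": "arm_command", "payload": {
  "moves": [
    [-1, -0.03, 0.006, 0, 0],
    [-1, 0, 0, 0, 0],
    [-1, 0.045, 0.24, 0, 0],
    [-1, 0.045, 0.24, 0, 0],
    [-1, 0.045, 0.24, 0, 0],
    [-1, 0.045, 0.24, 0, 0],
    [-1, 0.045, 0.24, 0, 0],
    [-1, 0, 0, 0, 0]
  ],
  "grip_force": 15
}}

```text
time_s: 16.42
tcp_pos: [567.7, 14.4, 63.2]
tcp_rot: [-0.288, -3.128, 0.001]
wrist_force: [-4.3, -4.6, 2.1]
gripper_width: 60.0
```

```bash
python3 look.py s25.png 0
```

```text
t 16.42 tcp [567.7  14.4  63.2] yhead 1.3871 tilt [-0.    -0.001 -1.   ] F [-4.27 -4.64  2.08] T [-0.67  0.55 -0.52] w 60.0
hang [-0.8 32.9  1. ] lip [ 8.7 32.9 28. ] G [-96.3  32.6 -23. ]
```

View pics/s25.png

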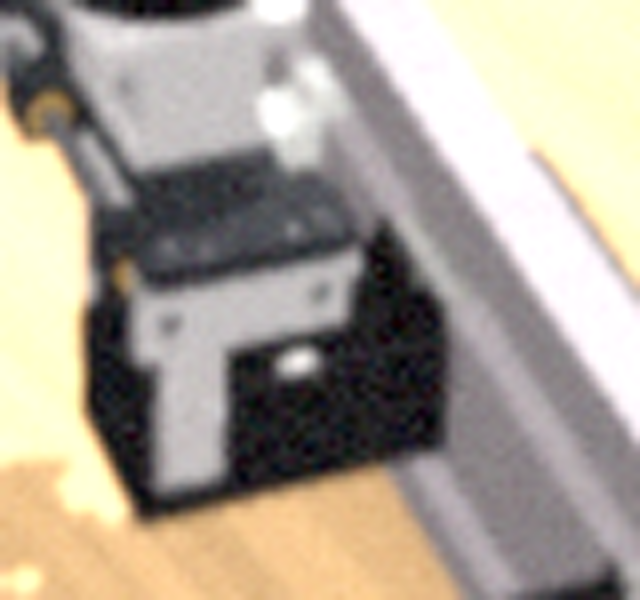

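{"api": "arm_command", "payload": {
  "moves": [
    [-1, -0.03, 0.006, 0.02, 0],
    [-1, 0.037, 0.196, 0, 0],
    [-1, 0.037, 0.196, 0, 0],
    [-1, 0.037, 0.196, 0, 0],
    [-1, 0.037, 0.196, 0, 0],
    [-1, 0.037, 0.196, 0, 0],
    [-1, 0.037, 0.196, 0, 0],
    [-1, 0.037, 0.196, 0, 0]
  ]
}}

```text
time_s: 17.13
tcp_pos: [570.2, 28.8, 63.5]
tcp_rot: [0.287, 3.128, -0.0]
wrist_force: [3.7, -3.5, -0.8]
gripper_width: 59.9
```

```bash
python3 look.py s26.png 0
```

```text
t 17.13 tcp [570.2  28.8  63.5] yhead 1.388 tilt [ 0. -0. -1.] F [ 3.67 -3.48 -0.79] T [-0.42 -0.35 -0.36] w 59.9
hang [-1.  47.6  1.3] lip [ 8.5 47.6 28.3] G [-96.5  47.2 -22.7]
```

{"api": "arm_command", "payload": {
  "moves": [
    [-1, 0.03, -0.006, -0.01, 0],
    [-1, 0.037, 0.196, 0, 0],
    [-1, 0.037, 0.196, 0, 0],
    [-1, 0.037, 0.196, 0, 0],
    [-1, 0.037, 0.196, 0, 0],
    [-1, 0.037, 0.196, 0, 0],
    [-1, 0.037, 0.196, 0, 0],
    [-1, 0, 0, 0, 0]
  ]
}}

```text
time_s: 17.85
tcp_pos: [572.6, 40.7, 63.4]
tcp_rot: [0.286, 3.128, 0.0]
wrist_force: [1.2, -1.5, 0.3]
gripper_width: 60.0
```

```bash
python3 look.py s27.png 0
```

```text
t 17.85 tcp [572.6  40.7  63.4] yhead 1.3883 tilt [ 0.  0. -1.] F [ 1.17 -1.47  0.32] T [-0.04 -0.24 -0.13] w 60.0
hang [-0.9 59.7  1.2] lip [ 8.6 59.8 28.2] G [-96.4  59.3 -22.8]
```

View pics/s27.png

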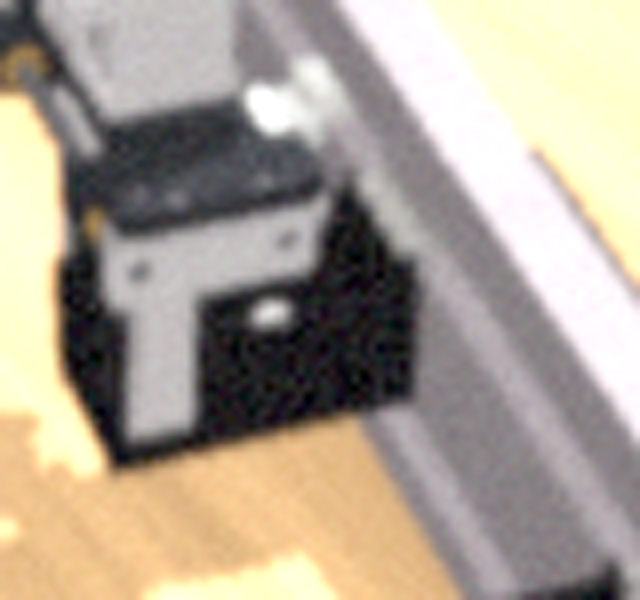

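{"api": "arm_command", "payload": {
  "moves": [
    [-1, 0.019, 0.098, 0, 0],
    [-1, 0.019, 0.098, 0, 0],
    [-1, 0.019, 0.098, 0, 0],
    [-1, 0.019, 0.098, 0, 0],
    [-1, 0.019, 0.098, 0, 0],
    [-1, 0.019, 0.098, 0, 0],
    [-1, 0, 0, 0, 0],
    [-1, 0, 0, 0, 0]
  ]
}}

```text
time_s: 18.57
tcp_pos: [573.7, 46.3, 63.4]
tcp_rot: [-0.286, -3.128, -0.0]
wrist_force: [-0.4, -1.0, -0.4]
gripper_width: 59.8
```

```bash
python3 look.py s28.png 0
```

```text
t 18.57 tcp [573.7  46.3  63.4] yhead 1.3882 tilt [-0.  0. -1.] F [-0.36 -0.99 -0.35] T [-0.19 -0.08 -0.15] w 59.8
hang [-0.8 65.4  1.2] lip [ 8.7 65.5 28.2] G [-96.3  65.  -22.8]
```

{"api": "arm_command", "payload": {
  "moves": [
    [-1, 0.015, 0.078, 0, 0],
    [-1, 0.015, 0.078, 0, 0],
    [-1, 0.015, 0.078, 0, 0],
    [-1, 0.015, 0.078, 0, 0],
    [-1, 0, 0, 0, 0],
    [-1, 0, 0, 0, 0],
    [-1, 0, 0, 0, 0],
    [-1, 0, 0, 0, 0]
  ]
}}

```text
time_s: 19.28
tcp_pos: [574.3, 49.4, 63.3]
tcp_rot: [-0.287, -3.128, -0.0]
wrist_force: [-0.8, -0.8, 0.1]
gripper_width: 59.9
```

```bash
python3 look.py s29.png 0
```

```text
t 19.28 tcp [574.3  49.4  63.3] yhead 1.3881 tilt [-0.  0. -1.] F [-0.78 -0.82  0.05] T [-0.14 -0.02 -0.13] w 59.9
hang [-0.8 68.6  1.1] lip [ 8.7 68.6 28.1] G [-96.3  68.2 -22.9]
```

View pics/s29.png

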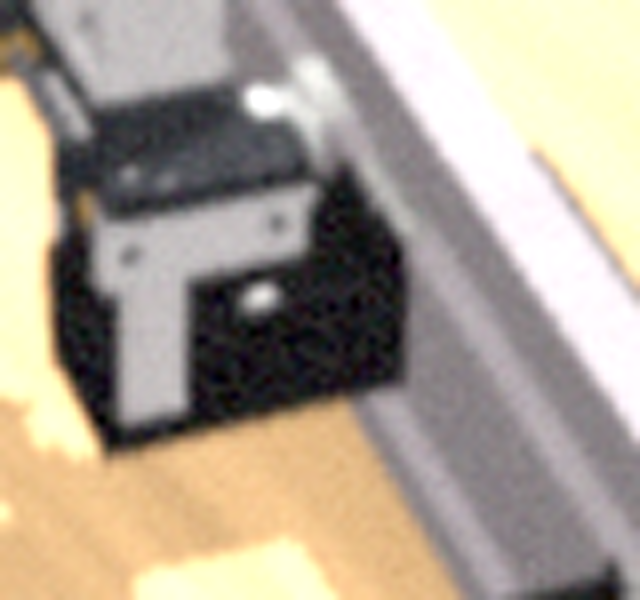

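{"api": "arm_command", "payload": {
  "moves": [
    [-1, 0.009, 0.05, 0, 0],
    [-1, 0.009, 0.05, 0, 0],
    [-1, 0.009, 0.05, 0, 0],
    [-1, 0.009, 0.05, 0, 0],
    [-1, 0.009, 0.05, 0, 0],
    [-1, 0, 0, 0, 0],
    [-1, 0, 0, 0, 0],
    [-1, 0, 0, 0, 0]
  ]
}}

```text
time_s: 20.0
tcp_pos: [574.8, 51.9, 63.4]
tcp_rot: [0.287, 3.128, 0.0]
wrist_force: [-1.3, -2.3, 0.3]
gripper_width: 60.0
```

```bash
python3 -c "from tool import *;st()"
```

```text
t 20.0 tcp [574.8  51.9  63.4] yhead 1.3881 tilt [ 0.  0. -1.] F [-1.34 -2.34  0.34] T [-0.28 -0.05 -0.18] w 60.0
```

{"api": "arm_command", "payload": {
  "moves": [
    [-1, 0.009, 0.05, 0, 0],
    [-1, 0.009, 0.05, 0, 0],
    [-1, 0.009, 0.05, 0, 0],
    [-1, 0.009, 0.05, 0, 0],
    [-1, 0, 0, 0, 0],
    [-1, 0, 0, 0, 0],
    [-1, 0, 0, 0, 0],
    [-1, 0, 0, 0, 0]
  ]
}}

```text
time_s: 20.67
tcp_pos: [575.2, 53.8, 63.4]
tcp_rot: [0.287, 3.128, 0.0]
wrist_force: [-0.1, -1.2, -0.5]
gripper_width: 60.2
```

```bash
python3 look.py s30.png 0
```

```text
t 20.67 tcp [575.2  53.8  63.4] yhead 1.3881 tilt [ 0.  0. -1.] F [-0.1  -1.16 -0.54] T [-0.17 -0.12 -0.14] w 60.2
hang [-0.8 73.1  1.2] lip [ 8.7 73.2 28.2] G [-96.3  72.7 -22.8]
```

View pics/s30.png

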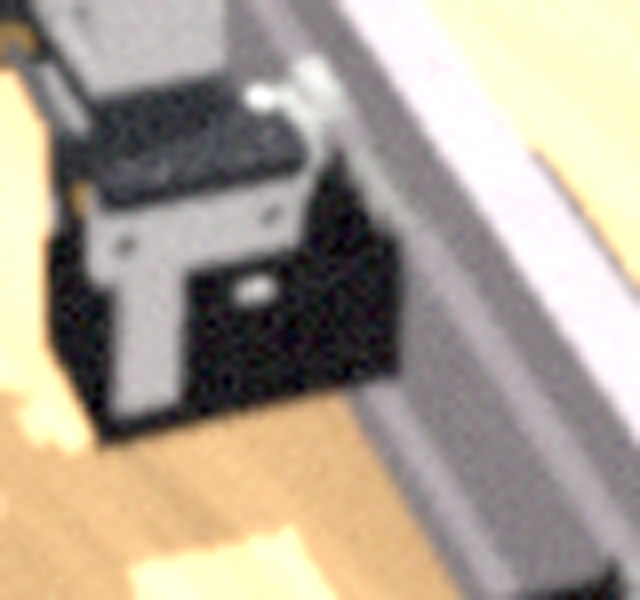

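{"api": "arm_command", "payload": {
  "moves": [
    [-1, 0.009, 0.05, 0, 0],
    [-1, 0.009, 0.05, 0, 0],
    [-1, 0.009, 0.05, 0, 0],
    [-1, 0.009, 0.05, 0, 0],
    [-1, 0, 0, 0, 0],
    [-1, 0, 0, 0, 0],
    [-1, 0, 0, 0, 0],
    [-1, 0, 0, 0, 0]
  ]
}}

```text
time_s: 21.38
tcp_pos: [575.5, 55.8, 63.4]
tcp_rot: [0.287, 3.128, 0.0]
wrist_force: [0.1, -0.5, -0.2]
gripper_width: 59.7
```

```bash
python3 -c "from tool import *;st()"
```

```text
t 21.38 tcp [575.5  55.8  63.4] yhead 1.3881 tilt [ 0.  0. -1.] F [ 0.13 -0.53 -0.22] T [-0.19 -0.16 -0.1 ] w 59.7
```

{"api": "arm_command", "payload": {
  "moves": [
    [-1, 0.009, 0.05, 0, 0],
    [-1, 0.009, 0.05, 0, 0],
    [-1, 0.009, 0.05, 0, 0],
    [-1, 0.009, 0.05, 0, 0],
    [-1, 0, 0, 0, 0],
    [-1, 0, 0, 0, 0],
    [-1, 0, 0, 0, 0],
    [-1, 0, 0, 0, 0]
  ]
}}

```text
time_s: 22.05
tcp_pos: [575.9, 57.8, 63.4]
tcp_rot: [0.287, 3.128, 0.0]
wrist_force: [0.5, -0.7, 0.8]
gripper_width: 59.9
```

```bash
python3 look.py s31.png 0
```

```text
t 22.05 tcp [575.9  57.8  63.4] yhead 1.3881 tilt [ 0.  0. -1.] F [ 0.47 -0.67  0.78] T [-0.16 -0.16 -0.12] w 59.9
hang [-0.9 77.2  1.2] lip [ 8.6 77.2 28.2] G [-96.4  76.8 -22.8]
```

View pics/s31.png

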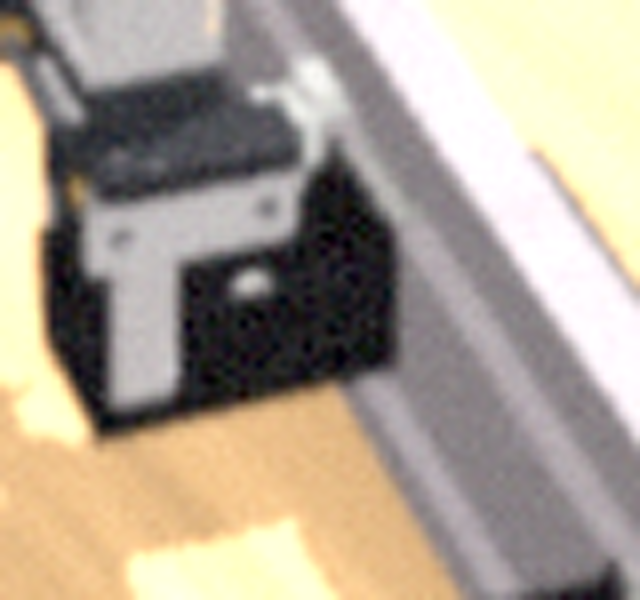

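Still free; the bin's left side is nearing the bright stop at about (320,90). Continuing.

{"api": "arm_command", "payload": {
  "moves": [
    [-1, 0.009, 0.05, 0, 0],
    [-1, 0.009, 0.05, 0, 0],
    [-1, 0.009, 0.05, 0, 0],
    [-1, 0.009, 0.05, 0, 0],
    [-1, 0, 0, 0, 0],
    [-1, 0, 0, 0, 0],
    [-1, 0, 0, 0, 0],
    [-1, 0, 0, 0, 0]
  ]
}}

```text
time_s: 22.77
tcp_pos: [575.8, 58.7, 63.3]
tcp_rot: [-0.288, -3.127, 0.002]
wrist_force: [-3.1, -9.1, 2.1]
gripper_width: 59.9
```

```bash
python3 -c "from tool import *;st()"
```

```text
t 22.77 tcp [575.8  58.7  63.3] yhead 1.3873 tilt [-0.001 -0.001 -1.   ] F [-3.09 -9.11  2.1 ] T [-1.74  0.4  -0.48] w 59.9
```

```bash
python3 - <<'E'
from tool import *
s=sense();c=camera("side")
q=np.linalg.inv(PT)@np.r_[s["tcp_pos"],1];print(q)
T2=PT@binT(-56,q[1]+0.5,49,0,0)
overlay(c,"s32.png",[(T2,BIN+box(52,55,-30,30,50,60),(0,255,0))],(305,145,385,220),8)
snap("side","s32b.png",(305,145,385,220),8)
E
```

```text
[-96.55834567  77.64179318  63.32196135   1.        ]
```

View pics/s32.png

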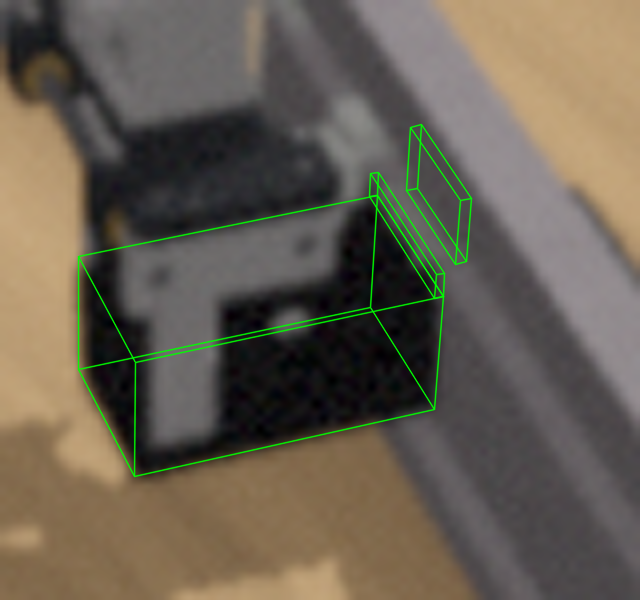

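View pics/s32b.png

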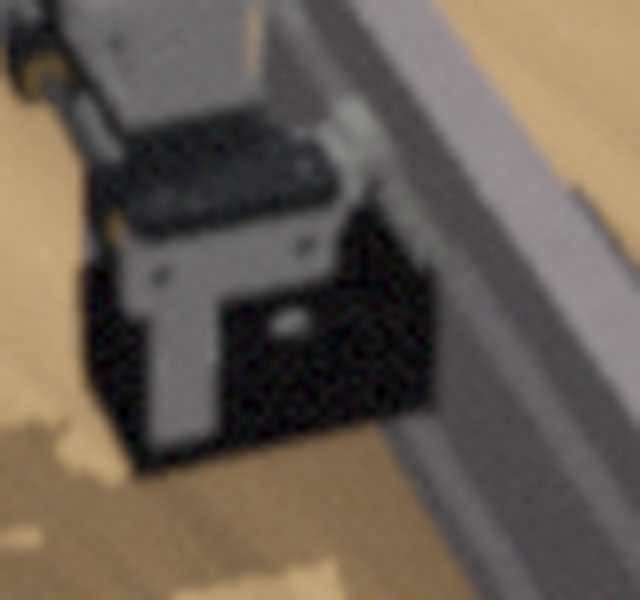

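{"api": "arm_command", "payload": {
  "moves": [
    [-1, 0, 0, -0.03, 0],
    [-1, 0, 0, -0.03, 0],
    [-1, 0, 0, 0, 0],
    [-1, 0, 0, 0, 0],
    [-1, 0, 0, 0, 0],
    [-1, 0, 0, 0, 0],
    [-1, 0, 0, 0, 0],
    [-1, 0, 0, 0, 0]
  ]
}}

```text
time_s: 23.53
tcp_pos: [575.9, 58.7, 63.1]
tcp_rot: [-0.288, -3.128, 0.003]
wrist_force: [-4.3, -10.5, 6.6]
gripper_width: 60.1
```

```bash
python3 -c "from tool import *;st()"
```

```text
t 23.53 tcp [575.9  58.7  63.1] yhead 1.3874 tilt [-0.001 -0.002 -1.   ] F [ -4.34 -10.55   6.64] T [-1.86  0.78 -0.46] w 60.1
```

{"api": "arm_command", "payload": {
  "moves": [
    [-1, -0.005, -0.03, 0.04, 0],
    [-1, 0, 0, 0, 0],
    [-1, 0, 0, 0, 0],
    [0.5, 0, 0, 0, 0],
    [0.8, 0, 0, 0, 0],
    [1, 0, 0, 0, 0],
    [1, 0, 0, 0, 0],
    [1, 0, 0, 0, 0]
  ]
}}

```text
time_s: 24.2
tcp_pos: [576.1, 59.7, 63.1]
tcp_rot: [-0.286, -3.128, -0.0]
wrist_force: [0.0, 0.6, 0.7]
gripper_width: 90.0
```

```bash
python3 look.py s33.png 0
```

```text
t 24.2 tcp [576.1  59.7  63.1] yhead 1.3882 tilt [-0.  0. -1.] F [0.03 0.6  0.66] T [0.02 0.02 0.01] w 90.0
hang [-1.  79.   0.9] lip [ 8.5 79.1 27.9] G [-96.5  78.6 -23.1]
```

View pics/s33.png

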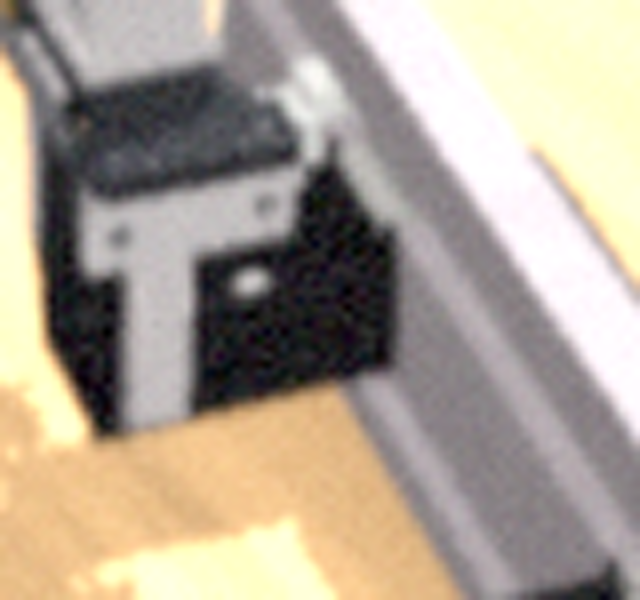

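{"api": "arm_command", "payload": {
  "moves": [
    [1, 0, 0, 0.5, 0],
    [1, 0, 0, 1, 0],
    [1, 0, 0, 2, 0],
    [1, 0, 0, 2.5, 0],
    [1, 0, 0, 2.5, 0],
    [1, 0, 0, 2.5, 0],
    [1, -2, 0, 2, 0],
    [1, -3, 0, 1, 0]
  ]
}}

```text
time_s: 24.92
tcp_pos: [527.2, 59.4, 206.3]
tcp_rot: [0.287, 3.124, 0.001]
wrist_force: [-0.2, 0.4, 0.4]
gripper_width: 93.9
```

{"api": "arm_command", "payload": {
  "moves": [
    [1, -3.5, 1, 0, 0],
    [1, -3.5, 1, 0, 0],
    [1, -3, 2, 0, 0],
    [1, -2, 3, 0, 0],
    [1, -1, 3, 0, 0],
    [1, 0, 3, 0, 0],
    [1, 0, 3, 0, 0],
    [1, 0, 2, 0, 0]
  ]
}}

```text
time_s: 25.58
tcp_pos: [395.8, 241.7, 204.4]
tcp_rot: [0.285, 3.127, 0.002]
wrist_force: [0.1, -0.1, -0.5]
gripper_width: 94.0
```

```bash
python3 - <<'E'
from tool import *
st();c=camera("side");t=camera("top")
T2=PT@binT(-56,78.5,49,0,0)
B=BIN+box(52,55,-30,30,50,60)
overlay(c,"f1.png",[(T2,B,(0,255,0))],(305,140,385,215),8)
overlay(t,"f2.png",[(T2,B,(0,255,0))],(255,120,345,205),8)
snap("top","f3.png",(255,120,345,205),8)
E
```

```text
t 25.58 tcp [395.8 241.7 204.4] yhead 1.389 tilt [ 0.002  0.001 -1.   ] F [ 0.09 -0.15 -0.5 ] T [0.01 0.04 0.01] w 94.0
```

View pics/f1.png

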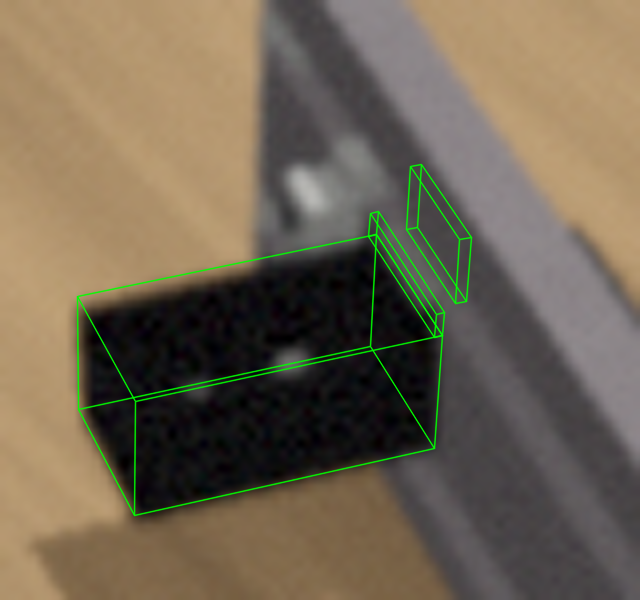

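View pics/f2.png

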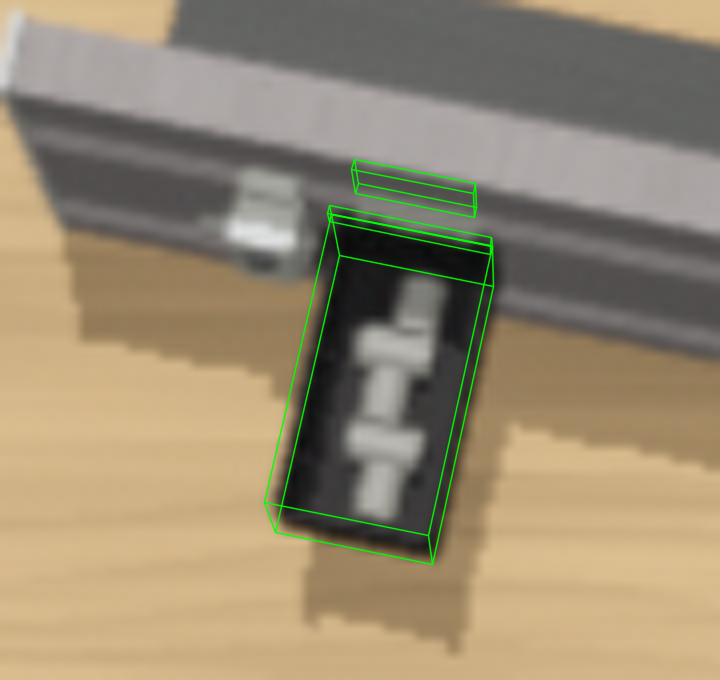

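View pics/f3.png

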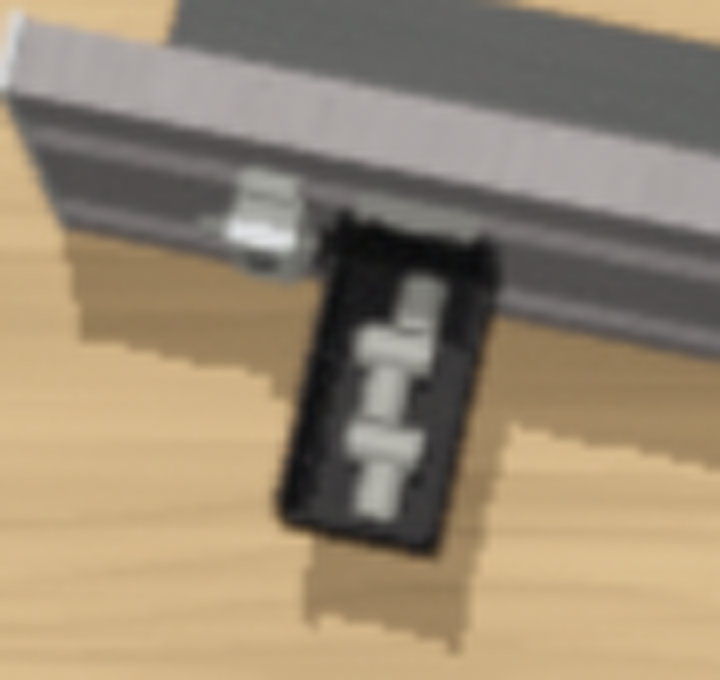

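```bash
python3 -c "
from tool import *
st();print(finish_job())"
```

```text
t 25.73 tcp [395.9 240.4 203.8] yhead 1.3902 tilt [ 0.001  0.    -1.   ] F [ 0.04  0.13 -0.64] T [-0.07 -0.03 -0.01] w 94.2
the job is handed in; nothing more can be done
None
```

The bin is hanging in the upper groove against the stop's buffer, and I handed the job in at about 26 s of the 72 s allowed; it reported no verdict.

**Tilting:** The arm can only shift and turn about the vertical. So I gripped the bin lightly near its front and lifted it with its rear edge resting on the table. That tilted the front up to about 41–43°, and I then clamped it there.

**Fitting:** I worked the tongue into the groove without feeling any contact. I then swung the front down with the plate bearing on the lower lip, at about 2–4 N.

**Seating:** Lightly pressed, it bore about 6 N on the groove. A small extra press near the end raised the force steeply, so it was hard down.

**Sliding:** The slide left took roughly 1–5 N. At the buffer the sideways force at the wrist rose to about 9–10 N. I then eased off, opened the gripper and backed away.

**Last checks:**
- **Pose:** The final pictures from both cameras show the bin level and square to the panel. It matches the ideal seated pose to about 1–2 pixels (roughly 2–4 mm).
- **Gap to the stop:** The pictures put it at about 9–10 mm, taken up by the buffer.
- **Release:** The bin did not visibly move when I let go, and the wrist force returned to zero.
- **Small disagreement:** In the side view, the bin's lower edge looked about a degree steeper than in the ideal pose. I put this down to picture and calibration error.
- **Not measured:** I could not read the bin's contact forces directly; they are inferred from the wrist force. I also did not re-measure the other objects at the end.

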